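# Hang the two little pans back on the revolving stand

## Task

Clear the front burners: first turn the head of the revolving pan stand until one of its two empty slanted arms points straight towards you and the other out to your left, away from the fridge. Then hang up the two little pans, one on each empty arm in either order: thread the hole at the end of the handle over the arm, slide it right down to the collar and let the pan hang. Leave the spice jar, the tea box and the pepper mill standing where they are.

Things in the scene. Friction and masses are not known exactly. Their poses are not given: they have to be found in the camera images.
- stand_head (a joint): turning head of the pan stand, rad, about the vertical post; 0 when one empty arm (front) points from the post to -x, straight towards the robot, and the other (left) points 1.26 rad round from it towards the robot's left, growing counter-clockwise seen from above. Stiff from friction (about 0.15 N m) and stays where it is left
- stand_grip (a point): middle of the wooden wing grip on top of the turning head, on the post's vertical axis; the grip is a flat block 46 mm long, 12 mm thick and 32 mm high, 318 mm above the grates at its middle. The point's x runs along the block, z up; it turns with the head
- stand: fixed round foot of the revolving pan stand, 140 mm across, on the wooden board over the rear burners (board top 18 mm above the grates); origin under the post at the board's top. Of five steel arms three carry fixed utensils (tiny pan, skimmer, strainer: they sweep 120 mm round the post), two are empty. A tall fridge's flat side is 385 mm to the right of the robot's centre line
- peg_left (a point): one of the two empty arms, the one that points left (108 degrees round from +x towards +y) at joint 0: a straight round steel rod 8.5 mm thick, slanting up and outward, 40 degrees from vertical. Origin on its axis at the outer face of its stop collar (20 mm across); z along the rod to its rounded tip 50 mm from the origin; x square to the rod in the vertical plane, outward and down
- peg_front (a point): the other empty arm, the one that points straight to the robot (-x) at joint 0; same shape and axes
- pan_big: small round stainless-steel pan with a straight black handle, 90 mm across, 50 mm high, standing mouth up on a front burner grate; origin at the centre of its underside, z up out of the mouth, x along the handle towards its end. The handle is a bar 18 mm wide (y) and 10 mm thick (z), its mid-thickness 40 mm above the underside, and ends 150 mm from the pan's centre in a round eye 25 mm across and 12 mm thick with a 13 mm hole through it along z; mass about 0.2 kg
- pan_big_eye (a point): centre of the hanging hole in the big pan's handle, 150 mm along the pan's x and 40 mm up; axes as the pan's
- pan_big_grip (a point): middle of the free part of the big pan's handle, 90 mm along the pan's x and 40 mm up: 60 mm from the eye; axes as the pan's
- pan_small: small round stainless-steel pan with a straight black handle, 74 mm across, 42 mm high, standing mouth up on a front burner grate; origin at the centre of its underside, z up out of the mouth, x along the handle towards its end. The handle is a bar 18 mm wide (y) and 10 mm thick (z), its mid-thickness 32 mm above the underside, and ends 128 mm from the pan's centre in a round eye 25 mm across and 12 mm thick with a 13 mm hole through it along z; mass about 0.14 kg
- pan_small_eye (a point): centre of the hanging hole in the small pan's handle, 128 mm along the pan's x and 32 mm up; axes as the pan's
- pan_small_grip (a point): middle of the free part of the small pan's handle, 75 mm along the pan's x and 32 mm up: 53 mm from the eye; axes as the pan's
- mill: dark wooden pepper mill, 58 mm across, 150 mm high, on the rear board; leave it standing
- tea: dark cardboard box, 71x73x81 mm, on the rear board; leave it standing
- spice: small spice jar with a black cap, 42 mm across, 115 mm high, at the right front corner of the hob near the fridge; leave it standing

How it is judged:
By the outcome, as a careful person would: the job done as asked, in the order asked, and still so for the second after the job is handed in, with the robot touching nothing.
It also fails if it takes over 72 s, if anything falls off the work surface, if the arm or the gripper's body presses on something with over 40 N, if the wrist force passes 120 N, or if a joint passes its speed limit or range.

## Robot

A 6-joint arm with a two-finger parallel gripper is mounted at the origin on a cart in front of the work surface, level with it; the furniture and walls round the work are solid. World frame = base frame: x ahead of the robot, y to its left, z up, the work surface at z = 0. Lengths are in m, angles in rad, forces in N, time in s.
With the tool pointing down it reaches from about 0.35 to 0.975 m from the base axis. Payload 4.9 kg.
Tool frame: the origin (TCP) lies on the centre line of the jaws, within the pads' length; the fingertips stand 14 mm ahead of it and the grasp point (between the pads) lies 5 mm behind it (manip.nose_length is the distance from the TCP to the fingertips, in m); z points along the fingers, y is the line along which they close (so a half turn about z gives the same grasp; the last joint's range is limited). The gripper opens to 85 mm and grips with 20 to 120 N. Pads are 22 mm wide; open, the fingers measure 114 mm over their backs; the gripper's body (76 mm by 85 mm) begins 54 mm behind the grasp point. The pads swing forward as they close: fully open they stand 13 mm farther back than shut.
Start: joints at [1.187, 0.053, 1.613, -0, 1.476, -0.119], TCP at [0.164, 0.603, 0.245] pointing down, gripper open.
Joint ranges: [-3.01, 3.01], [-1.01, 2.22], [0.06, 2.58], [-1.02, 4.17], [0.09, 2.62], [-3.14, 3.14]. Speed limits (rad/s): [2.57, 2.57, 3.14, 3.14, 3.14, 3.14].

## Interface

Orientations are given as a unit quaternion [w, x, y, z].
In Python, from plant import manip, imaging gives the robot as it stands.
- The arm moves only by the tool play_rows, never from a script. Its argument "commands" is a list of rows, each a list of 6 numbers: the shift along the tool's x, y, z in mm, then the turn, a rotation vector about the tool's x, y, z in degrees. A call has 1 to 5 rows; each row shifts and turns the commanded pose from where the row before left it, along the tool's axes as they then stand; what a row does not reach is not made up. A row lasts 1/12 s, in which the tool goes at most 41.7 mm and 7.16 degrees, less where a joint would pass 70% of its speed; a pose out of reach is approached as far as the arm can. A call is refused whole if a number of a shift passes 41.7 or a number of a turn 7.16, either way. A call with a gripper value outside its range is refused whole. "hand" is the finger opening in mm, from 0 to 85.4, set as the call begins (left out, the last holds). The fingers move at their own pace and stop on an object; the grip force is fixed at half the most. Time passes only in rows, so rows that do not move let the fingers close. It gives the time, the measured TCP pose, the force, the opening and the grip force at its end, in the units of the state.
- manip.state(): the state, without advancing time (a new reading comes with each control period).
- imaging.grab_frame(name): name is "scene" or "top" or "wrist"; returns a dict with "image" (384x512x3 uint8, red, green, blue), "fx", "fy", "cx", "cy" (pixels), "k1" (the pictures are not rectified: a ray, as slopes to the right and down, at radius r is drawn at 1 + k1 r^2 times it, then the intrinsics apply), "R" (3x3) and "t" (3): a world point X has camera coordinates R X + t; the wrist camera has in their place "mount" (4x4, takes a point from camera to tool coordinates, whose origin is the TCP and whose axes are the flange's). Camera axes: x right, y down, z forward; pixel columns grow to the right and rows downward; lengths in m; the calibration is good to about 2 mm. A picture is of the moment at which its call begins: read the wrist's pose just before it. There is no depth.
- manip.job_done(): hands the job in; it is judged then, once.
The state is a dict: "time": time; "joint_pos": joint angles; "joint_vel": joint speeds; "joint_efforts": joint torques, N m; "tool_pos": TCP position; "tool_rot": TCP orientation; "contact_force": force on the tool from outside, world axes, zero at the start; "ft_torque": the same for the moment, N m; "gripper_width": opening from 0.0 (shut) to 1.0 (fully open); "grasp_force": force on a finger pad.
Only numpy, scipy, OpenCV 4.12 (cv2) and the standard library are available. Lean on these libraries where they do the work, as an engineer would, in place of code of your own. Each camera call takes 0.05 s, during which the arm holds its last target. There are 200 camera calls.

## Working session

There is one attempt and no reset: what is moved stays moved. The work goes in short steps, Python scripts to look and compute and a tool call to move; the robot and the scene stay as the last step left them, time stands still between calls to the robot, and variables do not carry over. Pictures are saved under pics/ and viewed, at most 10 in all, crops included, and the job is handed in when it is done.

Besides the shell and the picture viewer there is one more tool, called after ">>>" in YAML: its name, and indented under it one key for each argument. play_rows: Moves the arm, as the interface text tells. Its arguments: {"type":"object","properties":{"commands":{"type":"array","items":{"type":"array","items":{"type":"number"}}},"hand":{"type":"number"}},"required":["commands"]}

```bash
ls; mkdir -p pics; cat > h.py <<'E'
import numpy as np, cv2
from scipy.spatial.transform import Rotation as Ro
from plant import manip, imaging
def rot(q): return Ro.from_quat([q[1],q[2],q[3],q[0]]).as_matrix()
def grab(n):
    s=manip.state(); f=imaging.grab_frame(n)
    if n=='wrist':
        T=np.eye(4);T[:3,:3]=rot(s['tool_rot']);T[:3,3]=s['tool_pos'];M=T@np.array(f['mount'])
        f['R']=M[:3,:3].T; f['t']=-f['R']@M[:3,3]
    f['R']=np.array(f['R']);f['t']=np.array(f['t'])
    return f
def ray(f,u,v):
    x=(u-f['cx'])/f['fx'];y=(v-f['cy'])/f['fy'];a,b=x,y
    for _ in range(20):
        k=1+f['k1']*(a*a+b*b);a,b=x/k,y/k
    d=f['R'].T@np.array([a,b,1]);return -f['R'].T@f['t'],d/np.linalg.norm(d)
def onz(f,u,v,z):
    o,d=ray(f,u,v);return o+d*(z-o[2])/d[2]
def proj(f,X):
    c=f['R']@np.array(X)+f['t'];a,b=c[:2]/c[2];k=1+f['k1']*(a*a+b*b)
    return np.array([f['fx']*a*k+f['cx'],f['fy']*b*k+f['cy']])
def tri(*fuv):
    A=np.zeros((3,3));B=np.zeros(3)
    for f,u,v in fuv:
        o,d=ray(f,u,v);P=np.eye(3)-np.outer(d,d);A+=P;B+=P@o
    X=np.linalg.solve(A,B);return X,[np.round(proj(f,X)-[u,v],1) for f,u,v in fuv]
def save(f,n,crop=None,s=1):
    im=f['image'][:,:,::-1]
    if crop: x0,y0,x1,y1=crop; im=im[y0:y1,x0:x1]
    cv2.imwrite('pics/'+n,cv2.resize(im,None,fx=s,fy=s,interpolation=cv2.INTER_CUBIC))
E
python3 - <<'E'
from h import *
import pickle
s=manip.state();print(s, manip.nose_length)
F={n:grab(n) for n in ('scene','top')}
pickle.dump(F,open('F0.pkl','wb'))
for n in F:
    save(F[n],n+'0.png',None,1.5)
    print(n,-F[n]['R'].T@F[n]['t'],F[n]['fx'],F[n]['k1'])
E
```

```text
pics
{'time': 0.0, 'joint_pos': array([ 1.18699400e+00,  5.33709148e-02,  1.61425384e+00,  1.19401794e-05,
        1.47599330e+00, -1.19025397e-01]), 'joint_vel': array([ 0.00051918,  0.00021228, -0.00050293, -0.00116235,  0.00139793,
       -0.00094646]), 'joint_efforts': array([ 1.02257844e-03, -3.93672645e+01, -3.70182788e+01,  5.49893537e-05,
        6.96119983e-03, -1.39931394e-06]), 'tool_pos': array([0.16335357, 0.60267869, 0.24407826]), 'tool_rot': array([-2.57689393e-04,  1.32002582e-01,  9.91248855e-01, -9.79385829e-04]), 'contact_force': array([ 0.05063374, -0.84745631, -0.7643271 ]), 'ft_torque': array([-0.00567283,  0.00510852, -0.07592614]), 'grasp_force': 0.0, 'gripper_width': 0.9984933838275163} 0.014
scene [0.26993419 0.3376005  1.06059155] 349.9539125867247 -0.07380365733543003
top [ 0.40465518 -0.06083199  1.18409678] 378.6637276295619 -0.09577527630839675
```

View pics/scene0.png

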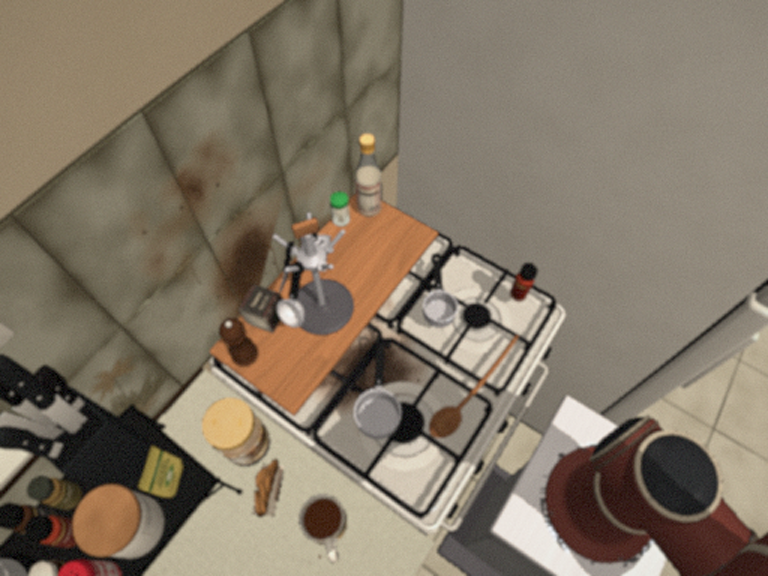

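View pics/top0.png

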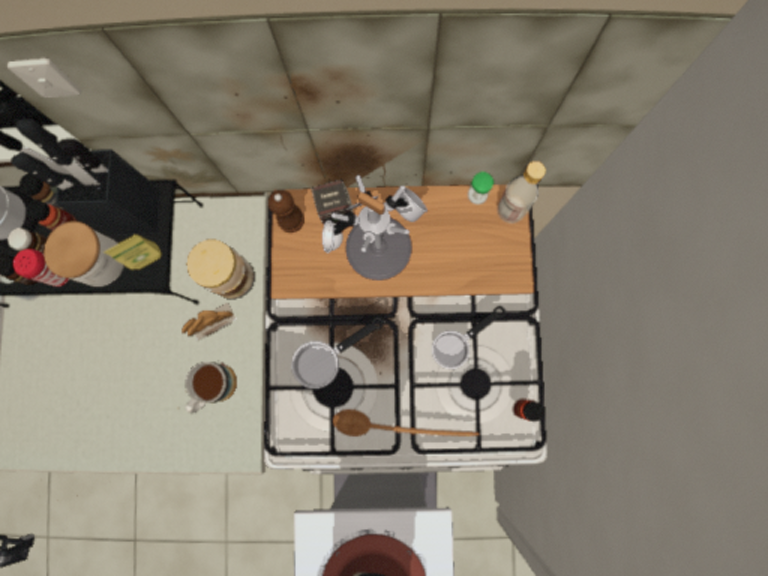

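The top view shows the wooden grip near (370,200). The big pan is at (316,365) with its handle going up and right, the small pan at (450,350) with its handle up and right, and the spice jar at (528,410). I'll zoom in on the stand and the pans.

```bash
python3 - <<'E'
from h import *
import pickle
F=pickle.load(open('F0.pkl','rb'))
a=F['top']['image'][105:260,180:350,::-1];b=F['scene']['image'][135:215,150:260,::-1]
A=cv2.resize(a,None,fx=3.5,fy=3.5,interpolation=2);
cv2.imwrite('pics/topz.png',A)
save(F['scene'],'scenez.png',(150,130,310,300),3.5)
hsv=cv2.cvtColor(F['top']['image'],cv2.COLOR_RGB2HSV)
f=F['top']
print('scale check: board edge etc', onz(f,316/1.5,365/1.5,0.05), onz(f,450/1.5,350/1.5,0.042), onz(f,370/1.5,200/1.5,.318), onz(f,378/1.5,247/1.5,.02))
E
```

```text
scale check: board edge etc [0.44253181 0.10594115 0.05      ] [ 0.4671113  -0.16175955  0.042     ] [ 0.69226736 -0.01876719  0.318     ] [ 0.68745737 -0.0199309   0.02      ]
```

View pics/topz.png

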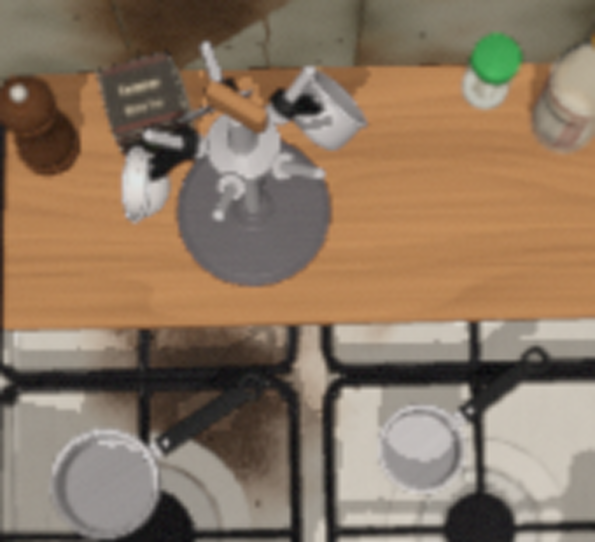

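View pics/scenez.png

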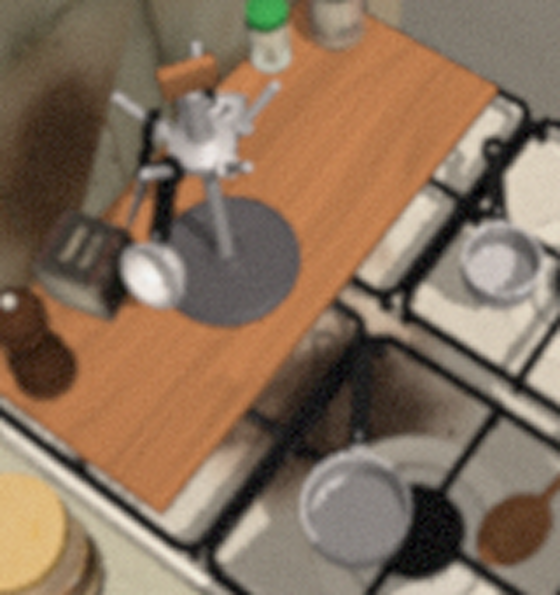

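The empty pegs now point about to -x with tip at topz (218,215), and to -y with tip at (322,175). The joint therefore stands around +75° and needs a clockwise turn. Triangulating.

```bash
python3 - <<'E'
from h import *
import pickle
np.set_printoptions(precision=4,suppress=True)
F=pickle.load(open('F0.pkl','rb'));T,S=F['top'],F['scene']
t=lambda x,y:(T,180+x/3.5-.36,105+y/3.5-.36); s=lambda x,y:(S,150+x/3.5-.36,130+y/3.5-.36)
for n,a,b in [('tipL',(218,215),(248,168)),('tipF',(322,175),(277,87)),('grip',(240,101),(187,70)),('bigeye',(257,382),(372,345)),('smalleye',(537,356),(493,150)),('foot',(254,212),(231,261)),
  ('bigrim',(107,480),(356,505)),('smallrim',(423,446),(502,260))]:
    print(n,*tri(t(*a),s(*b)))
print('big',onz(*t(107,480),.05),onz(*t(257,382),.046)); print('small',onz(*t(423,446),.042),onz(*t(537,356),.038))
g1,g2=onz(*t(209,82),.334),onz(*t(266,112),.334);print('grip',g1,g2,g2-g1)
print('foot',onz(*t(254,212),.02)) 
print('bigscene',onz(*s(356,505),.05),onz(*s(372,345),.046),'small',onz(*s(502,260),.042),onz(*s(493,150),.038))
E
```

```text
tipL [ 0.6229 -0.0039  0.2737] [array([-0., -0.]), array([0., 0.])]
tipF [ 0.6517 -0.0779  0.2699] [array([-0.1, -0.1]), array([0.1, 0. ])]
grip [ 0.6895 -0.0227  0.325 ] [array([-0., -0.]), array([0., 0.])]
bigeye [ 0.5262 -0.0228  0.0345] [array([0.5, 1.3]), array([-1.2, -0.4])]
smalleye [ 0.5477 -0.2688  0.0259] [array([0.1, 0.3]), array([-0.3, -0.1])]
foot [ 0.6844 -0.0208  0.0243] [array([0. , 0.1]), array([-0.1, -0. ])]
bigrim [0.4468 0.1076 0.0471] [array([0.1, 0.2]), array([-0.2, -0. ])]
smallrim [ 0.4713 -0.1637  0.0378] [array([-0., -0.]), array([0., 0.])]
big [0.4472 0.1073 0.05  ] [ 0.5289 -0.0218  0.046 ]
small [ 0.4709 -0.1634  0.042 ] [ 0.547  -0.2663  0.038 ]
grip [ 0.7003 -0.0025  0.334 ] [ 0.6784 -0.0404  0.334 ] [-0.0219 -0.038   0.    ]
foot [ 0.6857 -0.0206  0.02  ]
bigscene [0.4458 0.1081 0.05  ] [ 0.5194 -0.0199  0.046 ] small [ 0.4706 -0.1616  0.042 ] [ 0.5436 -0.262   0.038 ]
```

```bash
cat >> h.py <<'E'
def frame(z,y):
    z=np.array(z,float);z/=np.linalg.norm(z);y=np.array(y,float);y=y-z*(y@z);y/=np.linalg.norm(y)
    return np.c_[np.cross(y,z),y,z]
def plan(tg,start=None,dmax=36,amax=6.5,q=1.0,qa=1.0):
    """tg: list of (pos,R); prints rows (mm,deg) grouped in fives"""
    if start is None: s=manip.state();p,R=np.array(s['tool_pos']),rot(s['tool_rot'])
    else: p,R=start
    rows=[]
    for P,Q in tg:
        P=np.array(P);p0=p.copy();R0=R.copy();w=Ro.from_matrix(R0.T@Q).as_rotvec()
        n=int(max(np.ceil(np.linalg.norm(P-p)*1000/dmax),np.ceil(np.degrees(np.linalg.norm(w))/amax),1))
        for k in range(1,n+1):
            pt=p0+(P-p0)*k/n;Rt=R0@Ro.from_rotvec(w*k/n).as_matrix()
            d=np.round(R.T@(pt-p)*1000/q)*q;a=np.round(np.degrees(Ro.from_matrix(R.T@Rt).as_rotvec())/qa)*qa
            p=p+R@d/1000;R=R@Ro.from_rotvec(np.radians(a)).as_matrix();rows.append([float(x) for x in (*d,*a)])
        print('wp',len(rows),'err mm',np.round((p-P)*1000,1),'deg',np.round(np.degrees(Ro.from_matrix(R.T@Q).as_rotvec()),1))
    for i in range(0,len(rows),5): print(str([[int(v) if v==int(v) else round(v,2) for v in r] for r in rows[i:i+5]]).replace(' ',''))
    return p,R
def yaw(a): return frame([0,0,-1],[np.cos(np.radians(a)),np.sin(np.radians(a)),0])
E
python3 - <<'E'
from h import *
import pickle
F=pickle.load(open('F0.pkl','rb'));T=F['top']
t=lambda x,y:(T,180+x/3.5-.36,105+y/3.5-.36)
print('mill top',onz(*t(30,95),.168),'tea top',onz(*t(142,90),.099),'boardedge',onz(*t(300,325),.018))
plan([((.5,.25,.42),yaw(20)),((.6875,-.0215,.42),yaw(-31.5))])
E
```

```text
mill top [0.7509284  0.15326441 0.168     ] tea top [0.77630547 0.07120805 0.099     ] boardedge [ 0.58203608 -0.05987963  0.018     ]
wp 15 err mm [ 0.2  0.2 -0.4] deg [-0.1  0.1 -0.2]
wp 25 err mm [ 0.1 -0.  -0.1] deg [0.  0.1 0.3]
[[-28,-17,-12,0,0,4],[-29,-15,-11,0,0,3],[-29,-13,-12,0,0,4],[-31,-11,-12,0,0,4],[-31,-9,-11,0,0,3]]
[[-32,-8,-12,0,0,4],[-32,-5,-12,0,0,4],[-32,-3,-12,0,0,3],[-33,-1,-11,0,0,4],[-32,1,-12,0,0,4]]
[[-33,3,-12,0,0,3],[-32,5,-11,0,0,4],[-31,7,-12,0,0,4],[-32,10,-12,0,0,3],[-30,11,-11,0,0,4]]
[[-32,8,0,0,0,5],[-31,12,0,0,0,5],[-30,13,0,0,0,5],[-29,17,0,0,0,6],[-26,19,0,0,0,5]]
[[-25,22,0,0,0,5],[-23,23,0,0,0,5],[-21,26,0,0,0,5],[-19,27,0,0,0,5],[-16,29,0,0,0,5]]
```

>>> play_rows:
  commands:
    - [-28, -17, -12, 0, 0, 4]
    - [-29, -15, -11, 0, 0, 3]
    - [-29, -13, -12, 0, 0, 4]
    - [-31, -11, -12, 0, 0, 4]
    - [-31, -9, -11, 0, 0, 3]

```text
time: 0.52
tool_pos: [0.2764, 0.4846, 0.3034]
tool_rot: [-0.0, 0.287, 0.958, -0.0]
contact_force: [0.3, 0.2, 0.0]
gripper_width: 1.0
grasp_force: 0.0
```

>>> play_rows:
  commands:
    - [-32, -8, -12, 0, 0, 4]
    - [-32, -5, -12, 0, 0, 4]
    - [-32, -3, -12, 0, 0, 3]
    - [-33, -1, -11, 0, 0, 4]
    - [-32, 1, -12, 0, 0, 4]

```text
time: 0.93
tool_pos: [0.3885, 0.3666, 0.3622]
tool_rot: [-0.0, 0.441, 0.897, -0.0]
contact_force: [0.8, 0.5, -1.0]
gripper_width: 1.0
grasp_force: 0.0
```

>>> play_rows:
  commands:
    - [-33, 3, -12, 0, 0, 3]
    - [-32, 5, -11, 0, 0, 4]
    - [-31, 7, -12, 0, 0, 4]
    - [-32, 10, -12, 0, 0, 3]
    - [-30, 11, -11, 0, 0, 4]

```text
time: 1.35
tool_pos: [0.5011, 0.2489, 0.4205]
tool_rot: [-0.0, 0.576, 0.817, -0.0]
contact_force: [0.9, 0.4, 0.6]
gripper_width: 1.002
grasp_force: 0.0
```

>>> play_rows:
  commands:
    - [-32, 8, 0, 0, 0, 5]
    - [-31, 12, 0, 0, 0, 5]
    - [-30, 13, 0, 0, 0, 5]
    - [-29, 17, 0, 0, 0, 6]
    - [-26, 19, 0, 0, 0, 5]

```text
time: 1.77
tool_pos: [0.5946, 0.1133, 0.4196]
tool_rot: [-0.0, 0.746, 0.666, -0.0]
contact_force: [0.0, 0.3, 0.0]
gripper_width: 0.997
grasp_force: 0.0
```

>>> play_rows:
  commands:
    - [-25, 22, 0, 0, 0, 5]
    - [-23, 23, 0, 0, 0, 5]
    - [-21, 26, 0, 0, 0, 5]
    - [-19, 27, 0, 0, 0, 5]
    - [-16, 29, 0, 0, 0, 5]

```text
time: 2.18
tool_pos: [0.6882, -0.0228, 0.4195]
tool_rot: [-0.0, 0.872, 0.489, -0.0]
contact_force: [0.8, 0.5, 0.8]
gripper_width: 0.995
grasp_force: 0.0
```

```bash
python3 - <<'E'
from h import *
f=grab('wrist');s=manip.state();save(f,'w1.png',None,1.5)
print(s['time'],s['tool_pos'],rot(s['tool_rot'])[:,1],s['joint_pos']);print(f['mount'])
h=cv2.cvtColor(f['image'],cv2.COLOR_RGB2HSV)
p=proj(f,[.6875,-.0215,.334]);print('pred grip',p, 'hsv',h[int(p[1]),int(p[0])] if 0<p[0]<512 and 0<p[1]<384 else None)
E
```

```text
2.2333 [ 0.69039752 -0.02808067  0.4175924 ] [ 8.48938892e-01 -5.28490797e-01  4.84533268e-04] [-0.14694196  0.16596469  1.20941372 -0.00343464  1.76714846  0.40921228]
[[ 4.84651015e-04 -9.59753581e-01 -2.80843067e-01  7.22181661e-02]
 [ 9.99999881e-01  4.47559108e-04  1.96211005e-04  1.24325655e-04]
 [-6.26203418e-05 -2.80843129e-01  9.59753684e-01 -1.29604339e-01]
 [ 0.00000000e+00  0.00000000e+00  0.00000000e+00  1.00000000e+00]]
pred grip [251.63086287 199.58539751] hsv [ 12 184 173]
```

View pics/w1.png

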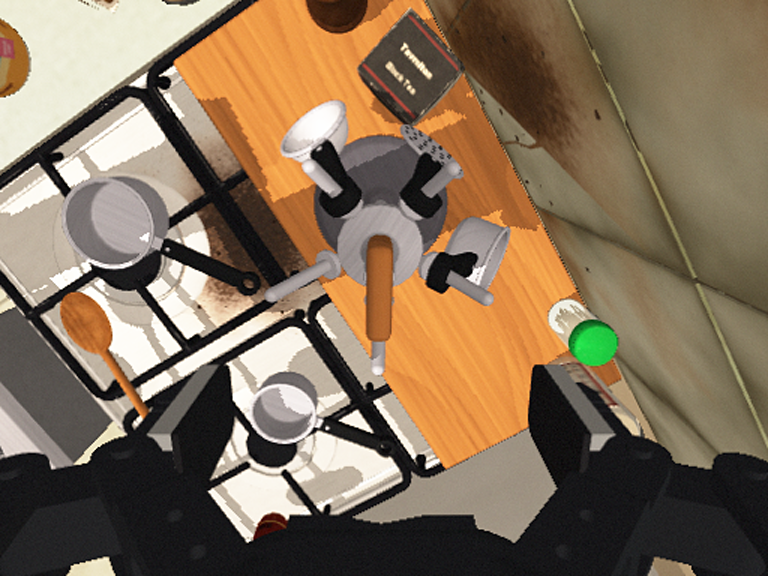

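The close view shows the grip block at about (378,288), nearly vertical in the image. The peg tips are at (270,296) and (378,372). The two remaining objects, tea and mill, stand well clear.

```bash
python3 - <<'E'
from h import *
f=grab('wrist');s=manip.state();print(s['tool_pos'],s['time'])
h=cv2.cvtColor(f['image'],cv2.COLOR_RGB2HSV)
m=np.zeros((384,512),np.uint8);m[145:240,225:275]=255
k=((h[...,0]<16)&(h[...,1]>130)&(h[...,2]>70)).astype(np.uint8)*(m>0)
k=cv2.morphologyEx(k,cv2.MORPH_OPEN,np.ones((3,3)))
n,l,st,c=cv2.connectedComponentsWithStats(k);print(st[1:],c[1:])
i=1+np.argmax(st[1:,4]);pts=np.argwhere(l==i)[:,::-1].astype(np.float32)
r=cv2.minAreaRect(pts);b=cv2.boxPoints(r);print(r)
W=np.array([onz(f,*p,.334)[:2] for p in b]);print(W)
e=[W[1]-W[0],W[2]-W[1]];print([(np.linalg.norm(x),np.degrees(np.arctan2(x[1],x[0]))) for x in e],W.mean(0))
for u,v in [(270,296),(378,371)]:
    X=onz(f,u/1.5,v/1.5,.271);d=X[:2]-[.6875,-.0215];print(X,np.linalg.norm(d),np.degrees(np.arctan2(d[1],d[0])))
E
```

```text
[ 0.68906133 -0.02545354  0.41740918] 2.2833
[[ 225  152   50   88 2236]
 [ 271  178    4    7   25]
 [ 267  191    3    3    9]
 [ 270  197    5    6   20]
 [ 239  226    4    4   15]
 [ 262  236    5    4   18]] [[249.99776386 198.84481216]
 [272.56       180.92      ]
 [268.         192.        ]
 [272.15       199.45      ]
 [240.6        227.4       ]
 [263.83333333 237.66666667]]
((247.85052490234375, 199.71133422851562), (92.11402893066406, 41.426185607910156), 68.96248626708984)
[[ 0.68096633  0.0076521 ]
 [ 0.70744152  0.00264983]
 [ 0.695047   -0.0603134 ]
 [ 0.66625636 -0.05578894]]
[(np.float64(0.026943617090577018), np.float64(-10.699420304800462)), (np.float64(0.06417159414002367), np.float64(-101.1364649496829))] [ 0.6874278 -0.0264501]
[ 0.62686132 -0.00975492  0.271     ] 0.061765653706662135 169.03813532667712
[ 0.65459019 -0.08318231  0.271     ] 0.06991253691680786 -118.0815829523686
```

```bash
python3 - <<'E'
from h import *
f=grab('wrist');s=manip.state();print(s['tool_pos'],s['time'])
h=cv2.cvtColor(f['image'],cv2.COLOR_RGB2HSV)
for v in (175,195,215): print(v,[tuple(int(q) for q in h[v,u]) for u in range(238,268,2)])
print([tuple(int(q) for q in h[v,252]) for v in range(150,236,3)])
import pickle;pickle.dump(f,open('w2.pkl','wb'))
E
```

```text
[ 0.68822468 -0.02331562  0.41806259] 2.3333
175 [(13, 15, 158), (165, 11, 134), (12, 187, 120), (12, 188, 141), (13, 188, 160), (13, 186, 170), (12, 187, 172), (12, 184, 176), (13, 184, 177), (12, 188, 172), (12, 196, 138), (0, 17, 121), (3, 17, 170), (0, 14, 177), (177, 13, 182)]
195 [(16, 175, 242), (16, 173, 250), (12, 192, 117), (12, 188, 145), (13, 187, 165), (13, 183, 171), (13, 188, 172), (13, 188, 179), (12, 184, 176), (13, 185, 174), (11, 145, 130), (14, 167, 240), (15, 178, 237), (15, 177, 242), (16, 172, 243)]
215 [(15, 176, 240), (14, 188, 228), (13, 181, 124), (13, 184, 150), (13, 185, 168), (12, 181, 173), (13, 186, 178), (12, 186, 181), (13, 184, 179), (13, 182, 174), (13, 186, 200), (15, 182, 234), (14, 184, 233), (15, 180, 234), (15, 176, 242)]
[(3, 16, 178), (174, 16, 157), (12, 192, 97), (13, 187, 112), (13, 189, 132), (12, 189, 162), (13, 190, 173), (13, 188, 174), (13, 191, 171), (12, 185, 175), (13, 184, 177), (13, 186, 177), (13, 184, 175), (13, 182, 177), (12, 185, 179), (13, 188, 179), (13, 182, 179), (13, 184, 179), (13, 185, 181), (13, 185, 178), (13, 184, 179), (13, 187, 180), (13, 190, 177), (13, 187, 179), (13, 189, 178), (13, 193, 157), (0, 12, 166), (11, 17, 163), (8, 19, 163)]
```

```bash
python3 - <<'E'
from h import *
import pickle
f=pickle.load(open('w2.pkl','rb'))
h=cv2.cvtColor(f['image'],cv2.COLOR_RGB2HSV)
k=((h[...,0]<15)&(h[...,1]>165)&(h[...,2]>140)&(h[...,2]<190)).astype(np.uint8)
m=np.zeros_like(k);m[145:240,238:266]=1;k=cv2.morphologyEx(k*m,cv2.MORPH_OPEN,np.ones((5,5)))
pts=np.argwhere(k)[:,::-1].astype(np.float32);r=cv2.minAreaRect(pts);b=cv2.boxPoints(r)
W=np.array([onz(f,*p,.334)[:2] for p in b])
for x in (W[1]-W[0],W[2]-W[1]): print(np.linalg.norm(x),np.degrees(np.arctan2(x[1],x[0])))
print(r,W.mean(0))
plan([((.6890,-.0205,.42),yaw(-33)),((.6890,-.0205,.321),yaw(-33))],q=.5,qa=.5)
E
```

```text
0.009070443958578693 -31.468657082895582
0.04331350430298473 -121.28884267855469
((250.99996948242188, 193.99998474121094), (61.99999237060547, 13.999998092651367), 90.0) [ 0.6898884  -0.02057993]
wp 1 err mm [-0.1  0.3  0.1] deg [-0.2  0.1  0.2]
wp 4 err mm [0.  0.  0.1] deg [-0.2  0.1  0.2]
[[3,-1,-2,0,0,1.5],[0,0,33,0,0,0],[0,0.5,33,0,0,0],[0,0,33,0,0,0]]
```

>>> play_rows:
  commands:
    - [3, -1, -2, 0, 0, 1]
    - [0, 0, 33, 0, 0, 0]
    - [0, 0.5, 33, 0, 0, 0]
    - [0, 0, 33, 0, 0, 0]
    - [0, 0, 0, 0, 0, 0]

```text
time: 2.75
tool_pos: [0.6852, -0.0162, 0.3143]
tool_rot: [-0.004, 0.875, 0.484, -0.005]
contact_force: [-0.3, 1.1, -3.0]
gripper_width: 1.003
grasp_force: 0.0
```

>>> play_rows:
  commands:
    - [0, 0, 0, 0, 0, 0]
    - [0, 0, 0, 0, 0, 0]
    - [0, 0, 0, 0, 0, 0]
    - [0, 0, 0, 0, 0, 0]
    - [0, 0, 0, 0, 0, 0]
  hand: 0

```text
time: 3.17
tool_pos: [0.6895, -0.0185, 0.3261]
tool_rot: [0.001, 0.875, 0.484, 0.002]
contact_force: [1.1, -0.1, 0.4]
gripper_width: 0.298
grasp_force: 0.0
```

>>> play_rows:
  commands:
    - [0, 0, 0, 0, 0, 0]
    - [0, 0, 0, 0, 0, 0]
    - [0, 0, 0, 0, 0, 0]
    - [0, 0, 0, 0, 0, 0]
    - [0, 0, 0, 0, 0, 0]

```text
time: 3.58
tool_pos: [0.6896, -0.0188, 0.3252]
tool_rot: [0.001, 0.875, 0.483, 0.001]
contact_force: [1.6, -0.3, 5.1]
gripper_width: 0.125
grasp_force: 62.1
```

```bash
python3 - <<'E'
from h import *
s=manip.state();R=rot(s['tool_rot']);print(s['time'],s['tool_pos'],np.degrees(np.arctan2(R[1,0],R[0,0])),R[:,2],s['contact_force'],s['ft_torque'],s['gripper_width']*85.4,s['grasp_force'])
E
```

```text
3.5833 [ 0.68958195 -0.01877492  0.32518661] 57.80401292688147 [ 3.51265207e-03 -5.32716979e-04 -9.99993689e-01] [ 1.63050053 -0.26744641  5.13972659] [-0.07304307 -0.2350449  -0.12472145] 10.657739518927695 62.14927911758423
```

>>> play_rows:
  commands:
    - [0, 0, 0, 0, 0, 4]
    - [0, 0, 0, 0, 0, 6]
    - [0, 0, 0, 0, 0, 6]
    - [0, 0, 0, 0, 0, 6]
    - [0, 0, 0, 0, 0, 6]

```text
time: 4.0
tool_pos: [0.6905, -0.0197, 0.3252]
tool_rot: [0.002, 0.967, 0.255, 0.003]
contact_force: [7.4, -4.0, 3.9]
gripper_width: 0.123
grasp_force: 62.1
```

>>> play_rows:
  commands:
    - [0, 0, 0, 0, 0, 6]
    - [0, 0, 0, 0, 0, 6]
    - [0, 0, 0, 0, 0, 6]
    - [0, 0, 0, 0, 0, 6]
    - [0, 0, 0, 0, 0, 6]

```text
time: 4.42
tool_pos: [0.6909, -0.0211, 0.3252]
tool_rot: [0.003, 1.0, -0.005, 0.004]
contact_force: [7.5, -8.2, 4.4]
gripper_width: 0.128
grasp_force: 62.0
```

>>> play_rows:
  commands:
    - [0, 0, 0, 0, 0, 0]
    - [0, 0, 0, 0, 0, 0]
    - [0, 0, 0, 0, 0, 0]

```text
time: 4.67
tool_pos: [0.6909, -0.0211, 0.3252]
tool_rot: [0.002, 1.0, -0.003, 0.004]
contact_force: [8.8, -7.4, 4.2]
gripper_width: 0.125
grasp_force: 62.0
```

```bash
python3 - <<'E'
from h import *
s=manip.state();R=rot(s['tool_rot']);print(s['time'],s['tool_pos'],np.degrees(np.arctan2(R[1,0],R[0,0])),R[:,2],s['contact_force'],s['ft_torque'],s['gripper_width']*85.4,s['grasp_force'],s['joint_pos'])
E
```

```text
4.6667 [ 0.69085125 -0.02111207  0.32520113] -0.3039105016388259 [ 0.00722232 -0.00472018 -0.99996278] [ 8.81302793 -7.35179219  4.15521736] [-0.95046542 -0.98034809 -0.14150494] 10.715331002772741 62.04577445983887 [-0.13668453  0.16864616  1.35632308 -0.00369473  1.60882488  1.43927813]
```

Head turned to about 0 (block at −0.3°). Next I'll release, lift and check the pegs, and work out the wrist joint angles for the peg poses.

>>> play_rows:
  commands:
    - [0, 0, 0, 0, 0, 0]
    - [0, 0, 0, 0, 0, 0]
    - [0, 0, 0, 0, 0, 0]
    - [0, 0, 0, 0, 0, 0]
  hand: 60

```text
time: 5.0
tool_pos: [0.6884, -0.0182, 0.3224]
tool_rot: [-0.0, 1.0, -0.001, -0.001]
contact_force: [-0.1, 0.1, 0.7]
gripper_width: 0.682
grasp_force: 0.0
```

>>> play_rows:
  commands:
    - [0, 0, -25, 0, 0, 0]
    - [0, 0, -35, 0, 0, 0]
    - [-30, 0, -35, 0, 0, 0]
    - [-36, 0, -15, 0, 0, 0]
    - [-34, 0, 0, 0, 0, 0]

```text
time: 5.42
tool_pos: [0.5915, -0.018, 0.4353]
tool_rot: [0.001, 1.0, -0.001, 0.004]
contact_force: [-0.8, -0.2, 1.0]
gripper_width: 0.706
grasp_force: 0.0
```

>>> play_rows:
  commands:
    - [-10, 0, 0, 0, 0, 0]
    - [0, 0, 0, 0, 0, 0]
    - [0, 0, 0, 0, 0, 0]
    - [0, 0, 0, 0, 0, 0]

```text
time: 5.75
tool_pos: [0.5822, -0.0181, 0.4287]
tool_rot: [-0.0, 1.0, -0.001, -0.001]
contact_force: [0.5, 0.3, -0.5]
gripper_width: 0.705
grasp_force: 0.0
```

```bash
cat >> h.py <<'E'
def wristj(R,j1,th):
    M=(Ro.from_euler('z',j1)*Ro.from_euler('y',th)).inv()*Ro.from_matrix(R)*Ro.from_euler('z',-np.pi/2)
    a=M.as_euler('ZYZ');return [a,np.array([a[0]+np.pi,-a[1],a[2]+np.pi])]
E
python3 - <<'E'
from h import *
import pickle
np.set_printoptions(precision=4,suppress=True)
s=manip.state();R=rot(s['tool_rot']);j=s['joint_pos'];print(s['time'],s['tool_pos'],j,wristj(R,j[0],j[1]+j[2])[0])
f=grab('wrist');t=grab('top');pickle.dump((f,t),open('w3.pkl','wb'))
save(f,'w3.png',None,1.5)
c=np.cos;r=np.radians
for nm,a in (('left',108),('front',180)):
    d=np.array([c(r(a)),np.sin(r(a)),0]);rod=.643*d+[0,0,.766];px=-(.766*d-[0,0,.643])
    for sg in (1,-1):
        R=frame(-rod,np.cross(-rod,sg*px))
        for th in (1.3,1.7): print(nm,sg,th,[np.round(x,2) for x in wristj(R,.2 if a==108 else -.03,th)])
for p in ([.655,-.021,.233],[.622,-.021,.271],[.66,.012,.233],[.669,.042,.271]): print(proj(f,p)*1.5,proj(t,p))
E
```

```text
5.75 [ 0.5822 -0.0181  0.4287] [-0.1589 -0.0901  1.4542  0.0002  1.7791  1.4148] [0.0002 1.7791 1.4148]
left 1 1.3 [array([-0.7 ,  1.71,  2.88]), array([ 2.44, -1.71,  6.02])]
left 1 1.7 [array([-0.71,  1.4 ,  3.14]), array([ 2.44, -1.4 ,  6.28])]
left -1 1.3 [array([-0.7 ,  1.71, -0.26]), array([ 2.44, -1.71,  2.88])]
left -1 1.7 [array([-0.71,  1.4 , -0.  ]), array([ 2.44, -1.4 ,  3.14])]
front 1 1.3 [array([0.02, 1.14, 1.54]), array([ 3.16, -1.14,  4.68])]
front 1 1.7 [array([0.03, 0.74, 1.53]), array([ 3.17, -0.74,  4.67])]
front -1 1.3 [array([ 0.02,  1.14, -1.6 ]), array([ 3.16, -1.14,  1.54])]
front -1 1.7 [array([ 0.03,  0.74, -1.61]), array([ 3.17, -0.74,  1.53])]
[386.0433 132.4553] [249.4151 157.4734]
[386.7164 192.9202] [248.8965 166.4967]
[332.6797 124.212 ] [236.6696 155.8876]
[270.4334 105.8699] [223.4725 148.752 ]
```

View pics/w3.png

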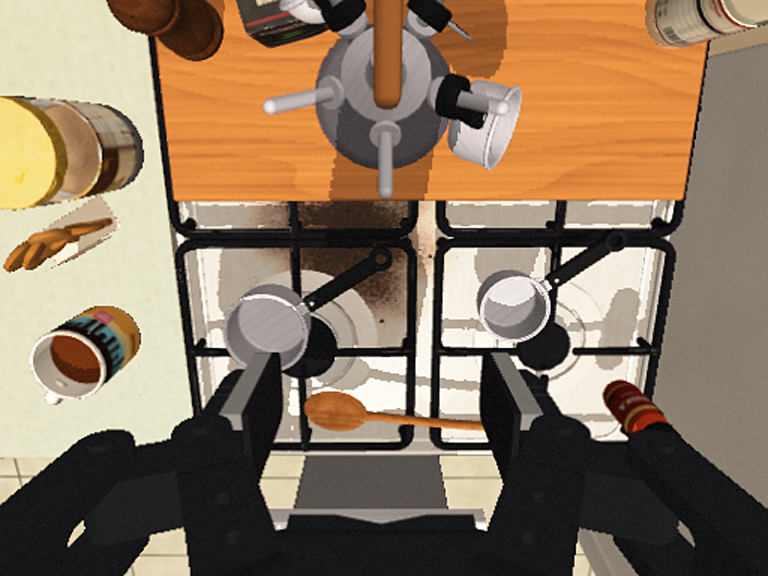

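The view confirms the head: the front peg's tip is at (387,193) against a predicted (386.7,192.9), and the left peg's tip is at (266,107). The pan eyes are at (381,259) for the big pan and (617,241) for the small one. Next is the small pan.

```bash
python3 - <<'E'
from h import *
import pickle
np.set_printoptions(precision=4,suppress=True)
f,t=pickle.load(open('w3.pkl','rb'))
o=lambda u,v,z:onz(f,u/1.5-.2,v/1.5-.2,z)
for n,a,b in (('front',(387,193),.272),('left',(266,107),.272)): 
    X=o(*a,b);d=X[:2]-[.6895,-.021];print(n,X,np.linalg.norm(d),np.degrees(np.arctan2(d[1],d[0])))
for n,e,c,ez,cz in (('small',(617,241),(514,305),.038,.042),('big',(381,259),(267,327),.046,.05)):
    E,C=o(*e,ez),o(*c,cz);d=E-C;print(n,E,C,np.hypot(*d[:2]),np.degrees(np.arctan2(d[1],d[0])))
E=np.array([.5465,-.2655]);a=np.radians(-53.6);g=E-.053*np.array([np.cos(a),np.sin(a)]);print(g)
Y=yaw(-143.6)
plan([((*g,.14),Y),((*g,.031),Y)])
E
```

```text
front [ 0.6222 -0.021   0.272 ] 0.06726421656314754 179.98180458243587
left [0.6685 0.0444 0.272 ] 0.06865692609753452 107.77781827997916
small [ 0.5455 -0.2672  0.038 ] [ 0.4757 -0.1618  0.042 ] 0.1264068812539694 -56.46626460174307
big [ 0.5284 -0.0175  0.046 ] [0.4539 0.1062 0.05  ] 0.14432260835758431 -58.94260776091613
[ 0.515  -0.2228]
wp 11 err mm [ 0.1  0.5 -0.5] deg [0.1 0.1 0.4]
wp 15 err mm [-0.1  0.5 -0.5] deg [0.1 0.1 0.4]
[[-6,19,26,0,0,5],[-4,19,26,0,0,5],[-3,19,27,0,0,5],[-1,20,26,0,0,4],[0,19,26,0,0,5]]
[[2,20,26,0,0,5],[4,19,27,0,0,5],[6,19,26,0,0,5],[7,18,26,0,0,5],[8,18,26,0,0,5]]
[[10,16,27,0,0,4],[0,0,27,0,0,0],[0,0,27,0,0,0],[0,0,27,0,0,0],[0,0,28,0,0,0]]
```

>>> play_rows:
  commands:
    - [-6, 19, 26, 0, 0, 5]
    - [-4, 19, 26, 0, 0, 5]
    - [-3, 19, 27, 0, 0, 5]
    - [-1, 20, 26, 0, 0, 5]
    - [0, 19, 26, 0, 0, 5]

```text
time: 6.27
tool_pos: [0.551, -0.1117, 0.2967]
tool_rot: [-0.0, 0.976, -0.22, -0.001]
contact_force: [0.0, -0.4, 0.2]
gripper_width: 0.705
grasp_force: 0.0
```

>>> play_rows:
  commands:
    - [2, 20, 26, 0, 0, 5]
    - [4, 19, 27, 0, 0, 5]
    - [6, 19, 26, 0, 0, 5]
    - [7, 18, 26, 0, 0, 5]
    - [8, 18, 26, 0, 0, 5]

```text
time: 6.68
tool_pos: [0.5186, -0.2047, 0.1658]
tool_rot: [-0.0, 0.905, -0.426, -0.001]
contact_force: [0.5, 0.7, -0.0]
gripper_width: 0.701
grasp_force: 0.0
```

>>> play_rows:
  commands:
    - [10, 16, 27, 0, 0, 4]
    - [0, 0, 0, 0, 0, 0]
    - [0, 0, 0, 0, 0, 0]
    - [0, 0, 0, 0, 0, 0]

```text
time: 7.02
tool_pos: [0.5137, -0.2217, 0.1415]
tool_rot: [-0.0, 0.891, -0.455, 0.0]
contact_force: [0.6, -0.4, 0.7]
gripper_width: 0.704
grasp_force: 0.0
```

```bash
python3 - <<'E'
from h import *
np.set_printoptions(precision=4,suppress=True)
s=manip.state();f=grab('wrist');save(f,'w4.png',None,1.5)
R=rot(s['tool_rot']);print(s['time'],s['tool_pos'],np.degrees(np.arctan2(R[1,0],R[0,0])),s['joint_pos'])
import pickle;pickle.dump(f,open('w4.pkl','wb'))
E
```

```text
7.0167 [ 0.5137 -0.2217  0.1415] -54.11422341617319 [-0.5407 -0.0159  1.861   0.0005  1.296   1.9745]
```

View pics/w4.png

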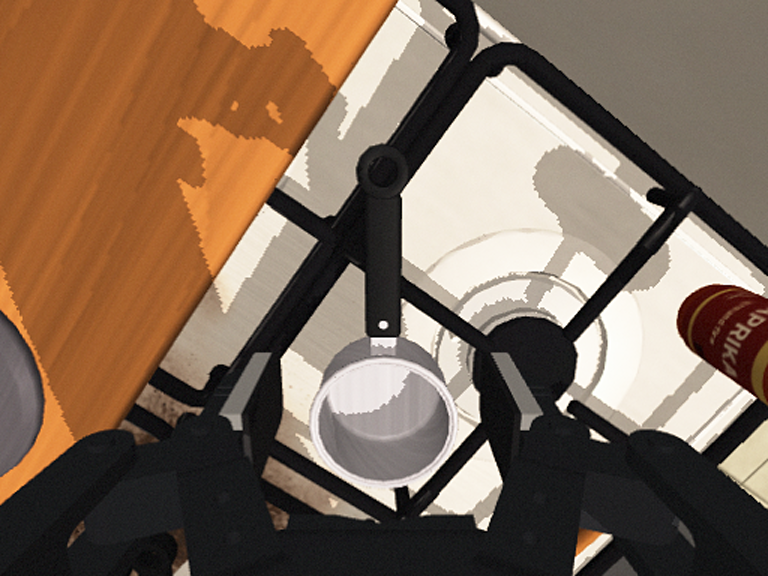

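The handle lies on the jaw centre line, with the eye at (382,172) and the rim centre at (385,422).

```bash
python3 - <<'E'
from h import *
import pickle
np.set_printoptions(precision=4,suppress=True)
f=pickle.load(open('w4.pkl','rb'))
E=onz(f,382/1.5-.2,172/1.5-.2,.038);C=onz(f,385/1.5-.2,422/1.5-.2,.042);d=E-C;print(E,C,np.hypot(*d[:2]))
s=manip.state();R=rot(s['tool_rot']);print('eye in tool',R.T@(E-[0,0,.006]-s['tool_pos']))
g=E[:2]-.053*d[:2]/np.hypot(*d[:2]);print(g)
plan([((*g,.14),R),((*g,.031),R)],q=.5)
E
```

```text
[ 0.5461 -0.2659  0.038 ] [ 0.4707 -0.1645  0.042 ] 0.1263722360690303
eye in tool [0.0543 0.0002 0.1106]
[ 0.5145 -0.2234]
wp 1 err mm [ 0.2  0.1 -0. ] deg [0. 0. 0.]
wp 5 err mm [-0.  -0.2 -0. ] deg [0. 0. 0.]
[[1.5,0.5,2.5,0,0,0],[0,0,27,0,0,0],[0,0,27.5,0,0,0],[0,0.5,27,0,0,0],[0,0,27.5,0,0,0]]
```

>>> play_rows:
  commands:
    - [1.5, 0.5, 2, 0, 0, 0]
    - [0, 0, 27, 0, 0, 0]
    - [0, 0, 27, 0, 0, 0]
    - [0, 0, 27, 0, 0, 0]
    - [0, 0, 27, 0, 0, 0]

```text
time: 7.48
tool_pos: [0.5149, -0.2233, 0.0318]
tool_rot: [0.0, 0.891, -0.455, 0.002]
contact_force: [0.9, -0.1, 0.1]
gripper_width: 0.704
grasp_force: 0.0
```

>>> play_rows:
  commands:
    - [0, 0, 0, 0, 0, 0]
    - [0, 0, 0, 0, 0, 0]
    - [0, 0, 0, 0, 0, 0]

```text
time: 7.73
tool_pos: [0.5149, -0.2237, 0.0332]
tool_rot: [0.0, 0.891, -0.455, 0.002]
contact_force: [-0.4, -0.4, 0.9]
gripper_width: 0.702
grasp_force: 0.0
```

>>> play_rows:
  commands:
    - [0, 0, 0, 0, 0, 0]
    - [0, 0, 0, 0, 0, 0]
    - [0, 0, 0, 0, 0, 0]
    - [0, 0, 0, 0, 0, 0]
    - [0, 0, 0, 0, 0, 0]
  hand: 0

```text
time: 8.15
tool_pos: [0.5141, -0.2238, 0.0323]
tool_rot: [0.0, 0.89, -0.455, 0.001]
contact_force: [-0.2, -0.4, 4.2]
gripper_width: 0.188
grasp_force: 60.5
```

>>> play_rows:
  commands:
    - [0, 0, 0, 0, 0, 0]
    - [0, 0, 0, 0, 0, 0]
    - [0, 0, 0, 0, 0, 0]

```text
time: 8.4
tool_pos: [0.5142, -0.2239, 0.0321]
tool_rot: [0.0, 0.89, -0.455, 0.001]
contact_force: [1.0, -0.7, 5.7]
gripper_width: 0.194
grasp_force: 60.8
```

>>> play_rows:
  commands:
    - [0, 0, -10, 0, 0, 0]
    - [0, 0, -25, 0, 0, 0]
    - [0, 0, -35, 0, 0, 0]
    - [0, 0, -35, 0, 0, 0]
    - [0, 0, -35, 0, 0, 0]

```text
time: 8.82
tool_pos: [0.512, -0.2224, 0.1713]
tool_rot: [-0.0, 0.89, -0.455, -0.002]
contact_force: [0.7, 0.1, -1.9]
gripper_width: 0.189
grasp_force: 60.0
```

>>> play_rows:
  commands:
    - [0, 0, -35, 0, 0, 0]
    - [0, 0, -35, 0, 0, 0]
    - [0, 0, -35, 0, 0, 0]
    - [0, 0, -20, 0, 0, 0]
    - [0, 0, 0, 0, 0, 0]

```text
time: 9.23
tool_pos: [0.5148, -0.224, 0.3024]
tool_rot: [0.0, 0.89, -0.455, 0.005]
contact_force: [-0.1, -0.4, -0.3]
gripper_width: 0.191
grasp_force: 60.1
```

Small pan is held (18 mm grip). Planning the transit to the left peg.

```bash
cat >> h.py <<'E'
AX=np.array([.6895,-.021])
def peg(a,r0=.036,z0=.234):
    d=np.array([np.cos(np.radians(a)),np.sin(np.radians(a)),0]);rod=np.sin(np.radians(40))*d+np.cos(np.radians(40))*np.array([0,0,1.])
    return np.array([*AX,0])+r0*d+[0,0,z0],rod,np.cos(np.radians(40))*d-np.sin(np.radians(40))*np.array([0,0,1.])
def pegpose(a,phi,eye,s):
    """tool pose with the eye (tool coords) at s m along the rod, pan swung phi deg about rod"""
    o,rod,px=peg(a);x=Ro.from_rotvec(np.radians(phi)*rod).apply(-px);R=frame(-rod,np.cross(-rod,x))
    return o+rod*s-R@np.array(eye),R
E
python3 - <<'E'
from h import *
import pickle
np.set_printoptions(precision=4,suppress=True)
s=manip.state();R=rot(s['tool_rot']);p=s['tool_pos'];print(p,s['joint_pos'])
f=grab('wrist');pickle.dump((f,p,R),open('w5.pkl','wb'))
E=np.array([.5461,-.2659,.032]);print('eye px pred',proj(f,p+R@[.0527,0,0.000])*1.5); 
g=cv2.cvtColor(f['image'],cv2.COLOR_RGB2GRAY);u,v=proj(f,p+R@[.0527,0,0]).astype(int)
cv2.imwrite('pics/w5.png',cv2.resize(f['image'][v-40:v+60,u-60:u+60,::-1],None,fx=5,fy=5,interpolation=2));print(u,v)
for phi in (0,20,30,40):
    P,Q=pegpose(108,phi,[.0527,0,0],.068);print(phi,P,Q[:,0],[wristj(Q,np.arctan2(P[1]+.1,P[0]-.03),th)[0] for th in (1.35,1.55)])
E
```

```text
[ 0.5148 -0.224   0.3024] [-0.543  -0.1326  1.6986  0.      1.5662  1.9731]
eye px pred [384.0528 208.4361]
256 138
0 [0.6524 0.0932 0.2522] [ 0.2367 -0.7286  0.6428] [array([-0.709 ,  1.731 ,  2.9884]), array([-0.6981,  1.5783,  3.1181])]
20 [0.636  0.0853 0.2543] [ 0.5477 -0.5789  0.604 ] [array([-0.7086,  1.7283,  2.6362]), array([-0.698 ,  1.5756,  2.7658])]
30 [0.629  0.0799 0.2568] [ 0.6805 -0.4764  0.5567] [array([-0.7081,  1.7251,  2.4579]), array([-0.6979,  1.5723,  2.5875])]
40 [0.6231 0.0738 0.2601] [ 0.7927 -0.3595  0.4924] [array([-0.7073,  1.7208,  2.2783]), array([-0.6978,  1.568 ,  2.4077])]
```

View pics/w5.png

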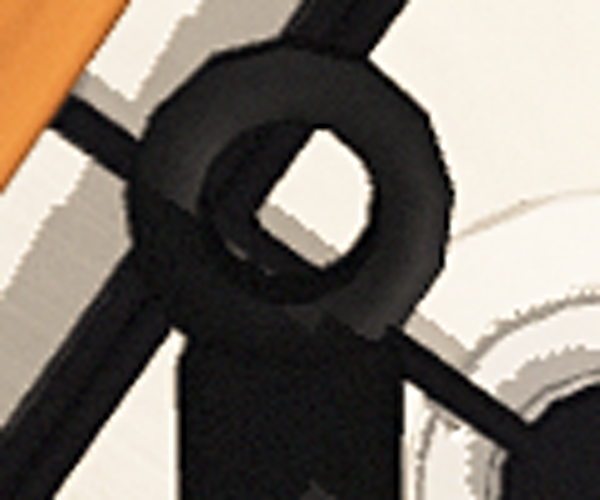

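```bash
python3 - <<'E'
from h import *
import pickle
np.set_printoptions(precision=4,suppress=True)
f,p,R=pickle.load(open('w5.pkl','rb'))
o,d=ray(f,254,138.2);o=R.T@(o-p);d=R.T@d;e=o+d*(-.006-o[2])/d[2];print('eye tool',e)
eye=[(e[0]+.0527)/2,e[1],0];print(eye)
P1,Q=pegpose(108,25,eye,.095);P2,_=pegpose(108,25,eye,.068);P3,_=pegpose(108,25,eye,.007)
print(P1,P2,P3)
plan([((.47,-.1,.36),R),((.48,.12,.36),Q),(P1,Q)])
E
```

```text
eye tool [ 0.0538 -0.0008 -0.006 ]
[np.float64(0.053262161781161575), np.float64(-0.0007950851449586383), 0]
[0.6261 0.0991 0.276 ] [0.6314 0.0826 0.2553] [0.6435 0.0453 0.2085]
wp 5 err mm [-0.1  0.4  0.3] deg [ 0.1  0.2 -0. ]
wp 12 err mm [-0.5  0.2  0.3] deg [ 0.3  0.  -0. ]
wp 17 err mm [-0.   0.3 -0.3] deg [ 0.3  0.  -0. ]
[[-25,-7,-12,0,0,0],[-25,-8,-13,0,0,0],[-25,-7,-12,0,0,0],[-25,-7,-12,0,0,0],[-26,-8,-13,0,0,0]]
[[-25,-20,0,-2,5,-1],[-24,-19,-3,-2,6,-1],[-23,-21,-6,-2,5,-1],[-22,-20,-9,-2,5,-1],[-21,-20,-11,-2,5,-1]]
[[-20,-21,-14,-3,6,-1],[-18,-19,-17,-2,5,-1],[10,-25,21,0,0,0],[11,-24,21,0,0,0],[10,-25,22,0,0,0]]
[[11,-24,21,0,0,0],[10,-25,21,0,0,0]]
```

>>> play_rows:
  commands:
    - [-25, -7, -12, 0, 0, 0]
    - [-25, -8, -13, 0, 0, 0]
    - [-25, -7, -12, 0, 0, 0]
    - [-25, -7, -12, 0, 0, 0]
    - [-26, -8, -13, 0, 0, 0]

```text
time: 9.7
tool_pos: [0.4678, -0.0981, 0.3546]
tool_rot: [0.0, 0.89, -0.456, -0.003]
contact_force: [0.5, -0.2, 0.0]
gripper_width: 0.19
grasp_force: 60.0
```

>>> play_rows:
  commands:
    - [-25, -20, 0, -2, 5, -1]
    - [-24, -19, -3, -2, 6, -1]
    - [-23, -21, -6, -2, 5, -1]
    - [-22, -20, -9, -2, 5, -1]
    - [-21, -20, -11, -2, 5, -1]

```text
time: 10.12
tool_pos: [0.4755, 0.0584, 0.3561]
tool_rot: [0.181, 0.883, -0.402, 0.161]
contact_force: [0.4, 0.2, -1.4]
gripper_width: 0.189
grasp_force: 60.0
```

>>> play_rows:
  commands:
    - [-20, -21, -14, -3, 6, -1]
    - [-18, -19, -17, -2, 5, -1]
    - [0, 0, 0, 0, 0, 0]
    - [0, 0, 0, 0, 0, 0]
    - [0, 0, 0, 0, 0, 0]

```text
time: 10.53
tool_pos: [0.4785, 0.1202, 0.3561]
tool_rot: [0.259, 0.862, -0.374, 0.222]
contact_force: [0.7, -0.0, -1.1]
gripper_width: 0.193
grasp_force: 60.0
```

>>> play_rows:
  commands:
    - [10, -25, 21, 0, 0, 0]
    - [11, -24, 21, 0, 0, 0]
    - [10, -25, 22, 0, 0, 0]
    - [11, -24, 21, 0, 0, 0]
    - [10, -25, 21, 0, 0, 0]

```text
time: 10.95
tool_pos: [0.6267, 0.0961, 0.2725]
tool_rot: [0.258, 0.861, -0.377, 0.223]
contact_force: [0.8, 0.1, -0.6]
gripper_width: 0.196
grasp_force: 60.0
```

>>> play_rows:
  commands:
    - [0, 0, 0, 0, 0, 0]
    - [0, 0, 0, 0, 0, 0]
    - [0, 0, 0, 0, 0, 0]
    - [0, 0, 0, 0, 0, 0]

```text
time: 11.28
tool_pos: [0.6252, 0.0986, 0.2748]
tool_rot: [0.258, 0.861, -0.376, 0.224]
contact_force: [0.3, 0.0, -1.1]
gripper_width: 0.193
grasp_force: 60.0
```

```bash
python3 - <<'E'
from h import *
import pickle
np.set_printoptions(precision=4,suppress=True)
s=manip.state();R=rot(s['tool_rot']);p=s['tool_pos'];f=grab('wrist');pickle.dump((f,p,R),open('w6.pkl','wb'));save(f,'w6.png',None,1.5)
eye=[.0533,-.0008,0];P,Q=pegpose(108,25,eye,.095)
print(s['time'],p-P,np.degrees(Ro.from_matrix(R.T@Q).as_rotvec()),s['joint_pos'])
o,rod,_=peg(108)
print('pred eye',proj(f,p+R@eye)*1.5,'tip',proj(f,o+rod*.05)*1.5,'collar',proj(f,o)*1.5)
E
```

```text
11.2833 [-0.0008 -0.0005 -0.0012] [ 0.3297  0.235  -0.0714] [ 0.309   0.0877  1.6307 -0.7019  1.4613  2.7977]
pred eye [379.897  209.2361] tip [377.359  187.6996] collar [377.3842 175.6414]
```

View pics/w6.png

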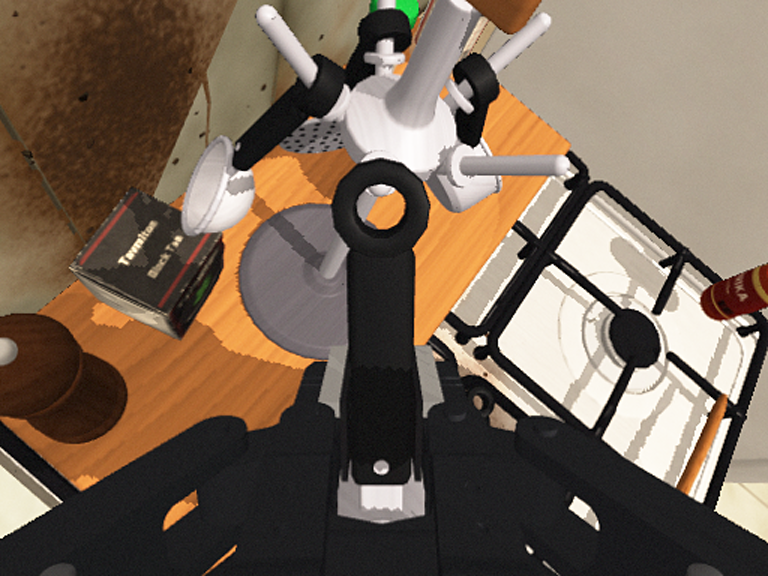

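The eye at (381,207) has the left peg right behind it, with the collar arc just above at (380,158). I'll check the alignment numerically.

```bash
python3 - <<'E'
from h import *
import pickle
np.set_printoptions(precision=1,suppress=True,linewidth=200)
f,p,R=pickle.load(open('w6.pkl','rb'));eye=np.array([.0533,-.0008,0])
o,rod,x=peg(108);y=np.cross(rod,x)
print('collar top/bot/l/r',[proj(f,o+.01*v) for v in (-x,x,y,-y)])
print('tip circ',[proj(f,o+.048*rod+.00425*v) for v in (-x,x,y,-y)])
print('hole top-face centre',proj(f,p+R@(eye-[0,0,.006])),'hole bottom',proj(f,p+R@(eye+[0,0,.006])))
g=cv2.cvtColor(f['image'],cv2.COLOR_RGB2HSV)
print('rows 98..112 cols 238..272 V');print(g[98:113,236:274:2,2])
print('hole');print('S');print(g[118:160:2,236:274:2,1]);print('V');print(g[118:160:2,236:274:2,2])
E
```

```text
collar top/bot/l/r [array([258.1, 102.9]), array([245.2, 131. ]), array([265.4, 123.6]), array([237.7, 110.5])]
tip circ [array([255.1, 117.1]), array([248.1, 132.2]), array([259. , 128.2]), array([244.1, 121.2])]
hole top-face centre [253.2 141.8] hole bottom [253.3 137.4]
rows 98..112 cols 238..272 V
[[130 132 194 230 240 243 242 242 245 245 243 241 246 246 246 249 252 253 254]
 [128 130 166 215 240 244 243 243 245 246 244 240 244 246 247 250 252 253 254]
 [127 128 131 196 231 249 239 216 232 212 228 242 245 247 247 250 252 253 254]
 [130 133 134 166 221 197 229 242 242 241 239 234 244 248 248 250 252 253 254]
 [127 131 136 130 146 206 243 243 243 243 243 241 243 247 249 250 252 253 254]
 [128 125 131 123 198 240 240 242 243 245 243 241 245 241 249 250 252 253 254]
 [125 127 124 121 240 243 243 245 253 255 250 246 241 243 249 250 252 253 254]
 [126 124 128 192 244 246 253 193 122 107 207 254 249 250 237 251 252 253 253]
 [122 126 122 246 255 196 116  41  26  20  52 106 206 252 253 253 253 253 254]
 [124 129 154 194 126  45  24  15  17  23  17  25  53  75 217 255 255 254 254]
 [140 
[... 3018 characters left out ...]
66 168 169 240 243 243 241 237 238 242 239 238 235 237 255   6  26]
 [ 36  13 165 172 179 245 243 241 236 239 241 240 240 233 233 245  86  15  29]
 [ 35  17  14 180 170 249 242 236 237 241 241 240 233 233 240 188  10  13  28]
 [ 60  22  26  66 101 101 241 241 240 239 240 235 233 240 255  23  10  22  30]
 [ 56  52  24  21  35 107  91 194 242 241 236 234 248 183  14  11  16  28  29]
 [ 44  55  30  18  16  21  29  79 199 202 197 155  14  11  16  17  23  31  29]
 [ 39  48  56  26  19  22  20  18  18  20  15  17  16  19  17  25  35  32  30]
 [ 34  43  46  49  42  20  25  27  17  22  18  18  14  27  34  32  31  32  33]
 [ 34  36  40  40  41  42  34  21  19  21  17  18  38  31  32  34  32  32  34]]
```

Tip and collar edges both sit about 1 mm (+x, +y tool) from the model, and the eye about 0.5 mm, so the net correction is about +0.5 mm in each. Now inserting along the rod.

```bash
python3 - <<'E'
from h import *
np.set_printoptions(precision=4,suppress=True)
s=manip.state();R=rot(s['tool_rot']);eye=[.0533,-.0008,0]
def T(z): P,Q=pegpose(108,25,eye,z);return P+Q@[.0005,.0005,0],Q
plan([T(.095),T(.045),T(.008)],dmax=12.5,q=.5,qa=.2)
E
```

```text
wp 1 err mm [ 0.   0.1 -0.1] deg [ 0.1  0.  -0.1]
wp 5 err mm [-0.   0.1 -0.1] deg [ 0.1  0.  -0.1]
wp 8 err mm [-0.1  0.  -0.1] deg [ 0.1  0.  -0.1]
[[1.5,0,-0.5,0.2,0.2,0],[0,0,12.5,0,0,0],[0,0,12.5,0,0,0],[0,0,12.5,0,0,0],[0,0,12.5,0,0,0]]
[[0,0,12.5,0,0,0],[0,0,12,0,0,0],[0,0,12.5,0,0,0]]
```

>>> play_rows:
  commands:
    - [1.5, 0, -0.5, 0.2, 0.2, 0]
    - [0, 0, 12.5, 0, 0, 0]
    - [0, 0, 12.5, 0, 0, 0]
    - [0, 0, 6, 0, 0, 0]
    - [0, 0, 6, 0, 0, 0]

```text
time: 11.75
tool_pos: [0.6328, 0.0757, 0.2443]
tool_rot: [0.258, 0.862, -0.374, 0.225]
contact_force: [-0.0, -1.0, -1.4]
gripper_width: 0.195
grasp_force: 60.0
```

>>> play_rows:
  commands:
    - [0, 0, 6, 0, 0, 0]
    - [0, 0, 6, 0, 0, 0]
    - [0, 0, 0, 0, 0, 0]
    - [0, 0, 0, 0, 0, 0]

```text
time: 12.08
tool_pos: [0.6357, 0.069, 0.2364]
tool_rot: [0.258, 0.862, -0.374, 0.225]
contact_force: [0.2, 0.2, -0.9]
gripper_width: 0.197
grasp_force: 60.0
```

```bash
python3 - <<'E'
from h import *
np.set_printoptions(precision=4,suppress=True)
s=manip.state();R=rot(s['tool_rot']);P,Q=pegpose(108,25,[.0533,-.0008,0],.044);print('off target tool mm',Q.T@(s['tool_pos']-P)*1e3,'F tool',R.T@s['contact_force'],s['ft_torque'],np.degrees(Ro.from_matrix(R.T@Q).as_rotvec()),s['time'])
E
```

```text
off target tool mm [-1.1142 -0.3966 -0.383 ] F tool [-0.5174 -0.5044  0.5466] [0.4102 0.0788 0.0459] [0.1962 0.0686 0.1   ] 12.0833
```

>>> play_rows:
  commands:
    - [1, 0, 6, 0, 0, 0]
    - [0, 0, 10, 0, 0, 0]
    - [0, 0, 10, 0, 0, 0]
    - [0, 0, 5, 0, 0, 0]
    - [0, 0, 0, 0, 0, 0]

```text
time: 12.5
tool_pos: [0.6416, 0.0486, 0.2114]
tool_rot: [0.258, 0.862, -0.374, 0.224]
contact_force: [-0.4, -0.2, -2.1]
gripper_width: 0.189
grasp_force: 60.0
```

>>> play_rows:
  commands:
    - [0, 0, 3, 0, 0, 0]
    - [0, 0, 2, 0, 0, 0]
    - [0, 0, 1, 0, 0, 0]
    - [0, 0, 0, 0, 0, 0]

```text
time: 12.83
tool_pos: [0.6437, 0.0462, 0.2095]
tool_rot: [0.257, 0.862, -0.375, 0.226]
contact_force: [-0.5, 1.8, 0.4]
gripper_width: 0.197
grasp_force: 60.3
```

```bash
python3 - <<'E'
from h import *
import pickle
np.set_printoptions(precision=4,suppress=True)
s=manip.state();R=rot(s['tool_rot']);P,Q=pegpose(108,25,[.0533,-.0008,0],.007);print('off target tool mm',Q.T@(s['tool_pos']-P)*1e3,'F tool',R.T@s['contact_force'],s['ft_torque'],np.degrees(Ro.from_matrix(R.T@Q).as_rotvec()),s['time'])
f=grab('wrist');p=s['tool_pos'];pickle.dump((f,p,R),open('w7.pkl','wb'));save(f,'w7.png',None,1.5)
o,rod,_=peg(108);t=proj(f,o+rod*.05);c=proj(f,p+R@[.0533,-.0008,0]);print('tip',t,'eye',c)
g=cv2.cvtColor(f['image'],cv2.COLOR_RGB2HSV)
u,v=map(int,t);print('near tip V');print(g[v-24:v+28:4,u-28:u+30:4,2])
E
```

```text
off target tool mm [ 0.2091 -0.4567 -1.305 ] F tool [-1.0334 -0.5422 -1.4821] [ 0.3843  0.1419 -0.0966] [0.1365 0.0389 0.0701] 12.8333
tip [255.4188 162.6003] eye [253.2713 139.5055]
near tip V
[[ 25  27  20 171 169 125 145 154 171 186 196  14  26  36  49]
 [ 19  23  16 159 171 131 144 169 185 181 192   2  28  35  45]
 [ 20  22  27  11 151 145 194 227 238 235 227  34  29  33  41]
 [ 22  24  26  18 107 168 217 234 245 245 240 214  27  36  40]
 [ 26  34  25  52 125 178 224 239 246 247 245 238  29  35 193]
 [ 75  27  30  41 126 175 215 235 247 252 245 235  30  22 244]
 [123  29  24  30 111 163 204 226 234 238 236 219  32 249 240]
 [128 152  18  31  26 138 185 211 227 229 223  31 255 241 245]
 [132  82  22  31  24  26 139 179 197 192  44  34  25 243 246]
 [148  50  27  29  34  27  29  31  30  32  36  34  22 247 244]
 [161  44  17  30  33  30  34  28  34  32  35  34  21 245 236]
 [161  74  24  32  33  29  31  33  35  37  35  34  27 238 240]
 [166  75  21  25  31  29  29  36  31  34  32  33  23 239 236]]
```

The bright rod tip shows in front of the black eye, so the pan is threaded, and it is down at the collar. Releasing.

>>> play_rows:
  commands:
    - [0, 0, 0, 0, 0, 0]
    - [0, 0, 0, 0, 0, 0]
    - [0, 0, 0, 0, 0, 0]
    - [0, 0, 0, 0, 0, 0]
    - [0, 0, 0, 0, 0, 0]
  hand: 45

```text
time: 13.3
tool_pos: [0.6437, 0.046, 0.2092]
tool_rot: [0.257, 0.862, -0.374, 0.226]
contact_force: [-1.3, -0.0, 0.0]
gripper_width: 0.522
grasp_force: 0.0
```

>>> play_rows:
  commands:
    - [0, 0, -10, 0, 0, 0]
    - [0, 0, -15, 0, 0, 0]
    - [0, 0, -20, 0, 0, 0]
    - [0, 0, -25, 0, 0, 0]
    - [0, 0, -30, 0, 0, 0]

```text
time: 13.72
tool_pos: [0.6233, 0.108, 0.2866]
tool_rot: [0.258, 0.862, -0.375, 0.225]
contact_force: [0.9, 0.8, -0.1]
gripper_width: 0.524
grasp_force: 0.0
```

>>> play_rows:
  commands:
    - [-15, 0, -30, 0, 0, 0]
    - [-30, 0, -20, 0, 0, 0]
    - [0, 0, 0, 0, 0, 0]
    - [0, 0, 0, 0, 0, 0]
    - [0, 0, 0, 0, 0, 0]

```text
time: 14.13
tool_pos: [0.5864, 0.1623, 0.2986]
tool_rot: [0.257, 0.862, -0.374, 0.226]
contact_force: [0.0, 1.3, 0.1]
gripper_width: 0.524
grasp_force: 0.0
```

```bash
python3 - <<'E'
from h import *
import pickle
np.set_printoptions(precision=4,suppress=True)
s=manip.state();R=rot(s['tool_rot']);p=s['tool_pos'];print(s['time'],p)
f,t,sc=grab('wrist'),grab('top'),grab('scene');pickle.dump((f,t,sc),open('w8.pkl','wb'))
a=cv2.resize(f['image'],(512,384));b=cv2.resize(t['image'][90:265,170:345],(288,288),interpolation=2);c=cv2.resize(sc['image'][120:290,150:320],(288,288),interpolation=2)
im=np.zeros((576,800,3),np.uint8);im[:384,:512]=a;im[:288,512:]=b;im[288:,512:]=c
cv2.imwrite('pics/w8.png',im[:,:,::-1])
# big pan eye predicted / measured region
e=proj(f,[.5284,-.0195,.046]);print('big eye px',e)
E
```

```text
14.1333 [0.5864 0.1623 0.2986]
big eye px [314.9323 212.675 ]
```

View pics/w8.png

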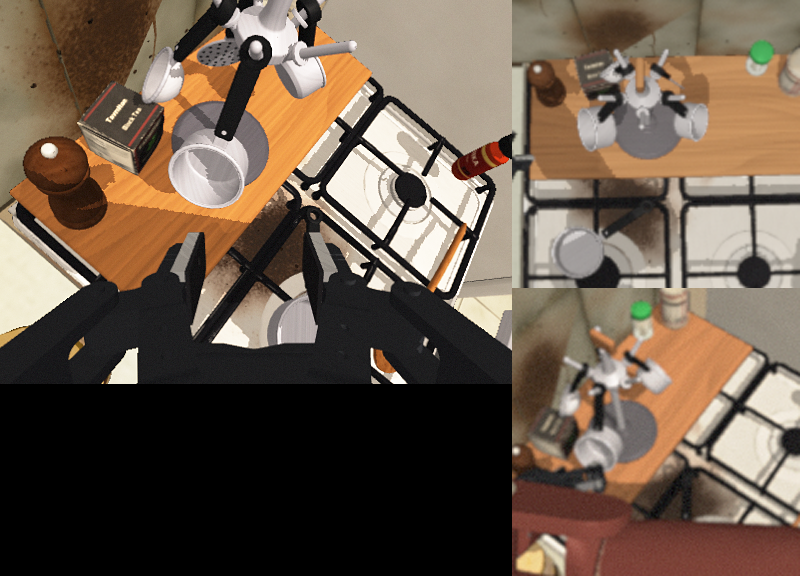

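The small pan hangs on the left peg and the mill, tea box and spice jar are untouched. Next is the big pan, with its grip point near (0.496, 0.030).

```bash
python3 - <<'E'
from h import *
Y=yaw(-147.6)
plan([((.48,.12,.30),Y),((.496,.030,.15),Y)])
E
```

```text
wp 7 err mm [-0.  -0.2 -0.5] deg [-0.2  0.4  0.2]
wp 12 err mm [ 0.3  0.5 -0.1] deg [-0.2  0.4  0.2]
[[-6,15,0,2,-5,1],[-6,15,1,2,-6,2],[-5,16,0,2,-5,1],[-5,15,0,2,-5,2],[-4,16,1,2,-6,1]]
[[-5,16,0,2,-5,2],[-3,16,0,2,-6,1],[17,7,30,0,0,0],[17,7,30,0,0,0],[17,7,29,0,0,0]]
[[17,7,30,0,0,0],[17,7,30,0,0,0]]
```

>>> play_rows:
  commands:
    - [-6, 15, 0, 2, -5, 1]
    - [-6, 15, 1, 2, -6, 2]
    - [-5, 16, 0, 2, -5, 1]
    - [-5, 15, 0, 2, -5, 2]
    - [-4, 16, 1, 2, -6, 1]
  hand: 60

```text
time: 14.7
tool_pos: [0.5104, 0.1317, 0.2998]
tool_rot: [0.071, 0.885, -0.455, 0.064]
contact_force: [-0.0, 0.1, 0.2]
gripper_width: 0.704
grasp_force: 0.0
```

>>> play_rows:
  commands:
    - [-5, 16, 0, 2, -5, 2]
    - [-3, 16, 0, 2, -6, 1]
    - [17, 7, 30, 0, 0, 0]
    - [17, 7, 30, 0, 0, 0]
    - [17, 7, 29, 0, 0, 0]

```text
time: 15.12
tool_pos: [0.49, 0.0647, 0.2099]
tool_rot: [-0.004, 0.877, -0.48, -0.001]
contact_force: [0.4, 0.7, -0.2]
gripper_width: 0.705
grasp_force: 0.0
```

>>> play_rows:
  commands:
    - [17, 7, 30, 0, 0, 0]
    - [17, 7, 30, 0, 0, 0]
    - [0, 0, 0, 0, 0, 0]
    - [0, 0, 0, 0, 0, 0]
    - [0, 0, 0, 0, 0, 0]

```text
time: 15.53
tool_pos: [0.497, 0.031, 0.1512]
tool_rot: [-0.004, 0.877, -0.48, -0.001]
contact_force: [0.2, 0.9, 0.5]
gripper_width: 0.701
grasp_force: 0.0
```

```bash
python3 - <<'E'
from h import *
import pickle
np.set_printoptions(precision=4,suppress=True,linewidth=220)
s=manip.state();R=rot(s['tool_rot']);p=s['tool_pos'];f=grab('wrist');pickle.dump((f,p,R),open('w9.pkl','wb'))
print(s['time'],p,np.degrees(np.arctan2(R[1,0],R[0,0])),R[:,2],s['joint_pos'])
e=proj(f,[.529,-.0218,.046]);c=proj(f,[.447,.1073,.05]);print('pred eye',e,'pan',c)
g=cv2.cvtColor(f['image'],cv2.COLOR_RGB2GRAY);gg=cv2.medianBlur(g,3)
u,v=map(int,e);x0,y0=u-45,max(v-45,0);roi=gg[y0:v+45,x0:u+45]
H=cv2.HoughCircles(roi,cv2.HOUGH_GRADIENT,1,8,param1=80,param2=10,minRadius=5,maxRadius=22)
if H is not None: print('eye circles',H[0][:6]+[x0,y0,0])
H=cv2.HoughCircles(gg[150:],cv2.HOUGH_GRADIENT,1,8,param1=100,param2=20,minRadius=40,maxRadius=80)
if H is not None: print('pan circles',H[0][:4]+[0,150,0])
hs=cv2.cvtColor(f['image'],cv2.COLOR_RGB2HSV)
for r in (v+25,v+45,v+65): print(r,hs[r,216:300:4,2].tolist())
E
```

```text
15.5333 [0.497  0.031  0.1512] -57.36037796464642 [ 0.0016  0.008  -1.    ] [-0.0917 -0.1807  1.9964  0.0084  1.3251  2.4782]
pred eye [258.0652 102.9867] pan [256.5737 300.5044]
eye circles [[280.5 100.5  20.3]
 [280.5  80.5  21.4]
 [285.5 115.5  12.2]
 [226.5  74.5  11.8]
 [233.5  68.5   9.6]
 [284.5 123.5  16.9]]
pan circles [[256.5 294.5  53.8]
 [256.5 281.5  51.2]
 [415.5 226.5  60.7]
 [257.5 311.5  60.5]]
127 [10, 13, 11, 17, 20, 18, 24, 21, 22, 20, 19, 16, 22, 28, 86, 51, 51, 86, 78, 59, 86]
147 [21, 23, 13, 46, 47, 46, 60, 19, 21, 16, 19, 25, 25, 24, 50, 63, 58, 58, 95, 102, 54]
167 [62, 44, 51, 53, 43, 83, 48, 21, 20, 19, 17, 20, 20, 33, 68, 63, 75, 52, 48, 169, 211]
```

The handle edges at columns 244–268 are centred on 256, matching the jaw centre line. Descend, grip, lift.

>>> play_rows:
  commands:
    - [0, 0, 28, 0, 0, 0]
    - [0, 0, 28, 0, 0, 0]
    - [0, 0, 28, 0, 0, 0]
    - [0, 0, 26, 0, 0, 0]
    - [0, 0, 0, 0, 0, 0]

```text
time: 16.0
tool_pos: [0.4936, 0.033, 0.0367]
tool_rot: [-0.002, 0.878, -0.479, -0.005]
contact_force: [-0.2, 0.4, -1.2]
gripper_width: 0.703
grasp_force: 0.0
```

>>> play_rows:
  commands:
    - [0, 0, 0, 0, 0, 0]
    - [0, 0, 0, 0, 0, 0]

```text
time: 16.17
tool_pos: [0.4983, 0.0323, 0.0426]
tool_rot: [-0.004, 0.878, -0.479, 0.0]
contact_force: [1.1, -0.9, 0.5]
gripper_width: 0.699
grasp_force: 0.0
```

>>> play_rows:
  commands:
    - [0, 0, 0, 0, 0, 0]
    - [0, 0, 0, 0, 0, 0]
    - [0, 0, 0, 0, 0, 0]
    - [0, 0, 0, 0, 0, 0]
    - [0, 0, 0, 0, 0, 0]
  hand: 0

```text
time: 16.58
tool_pos: [0.4972, 0.0318, 0.041]
tool_rot: [-0.004, 0.877, -0.48, -0.001]
contact_force: [0.8, -1.3, 3.4]
gripper_width: 0.195
grasp_force: 61.0
```

>>> play_rows:
  commands:
    - [0, 0, 0, 0, 0, 0]
    - [0, 0, 0, 0, 0, 0]
    - [0, 0, 0, 0, 0, 0]

```text
time: 16.83
tool_pos: [0.4973, 0.0317, 0.0408]
tool_rot: [-0.004, 0.877, -0.48, -0.001]
contact_force: [1.0, -1.2, 4.8]
gripper_width: 0.194
grasp_force: 61.2
```

>>> play_rows:
  commands:
    - [0, 0, -10, 0, 0, 0]
    - [0, 0, -25, 0, 0, 0]
    - [-5, 0, -35, 0, 0, 0]
    - [-20, 0, -35, 0, 0, 0]
    - [-25, 0, -30, 0, 0, 0]

```text
time: 17.25
tool_pos: [0.4687, 0.0727, 0.1767]
tool_rot: [-0.003, 0.877, -0.481, -0.002]
contact_force: [0.2, 0.8, -1.2]
gripper_width: 0.194
grasp_force: 60.4
```

>>> play_rows:
  commands:
    - [-25, 0, -30, 0, 0, 0]
    - [0, 0, -30, 0, 0, 0]
    - [0, 0, -30, 0, 0, 0]
    - [0, 0, 0, 0, 0, 0]
    - [0, 0, 0, 0, 0, 0]

```text
time: 17.67
tool_pos: [0.4561, 0.0935, 0.2669]
tool_rot: [-0.004, 0.878, -0.479, -0.001]
contact_force: [-0.2, -0.8, -3.0]
gripper_width: 0.19
grasp_force: 60.4
```

```bash
python3 - <<'E'
from h import *
import pickle
np.set_printoptions(precision=4,suppress=True,linewidth=250)
s=manip.state();R=rot(s['tool_rot']);p=s['tool_pos'];f=grab('wrist');pickle.dump((f,p,R),open('w10.pkl','wb'))
print(s['time'],p,s['joint_pos'],s['gripper_width']*85.4,s['grasp_force'])
u,v=map(int,proj(f,p+R@[.06,0,-.006]));print('pred',u,v)
g=cv2.cvtColor(f['image'],cv2.COLOR_RGB2HSV)[...,2]
print(g[v-45:v+45:3,u-42:u+44:3])
E
```

```text
17.6667 [0.4561 0.0935 0.2669] [ 0.0377 -0.3595  1.9452  0.0077  1.5526  2.6081] 16.234693351298315 60.39013624191284
pred 256 121
[[ 19  12  24  21  17  55  62  55  51  48  51  49  67  61  66  61  56  62  74  64  64  76  67  70  89  76 101  72 116]
 [ 18  20  21  15  49  57  49  70  58  57  57  59  65  51  54  67  61  58  61  69  69  66  67  80  89  76 101 107 125]
 [ 21  21  20  14  58  51  56  56  55  52  55  53  57  66  60  61  85  92  66  63  78  70  74  91  75  92  95 114 103]
 [ 22  24  17  62  56  63  63  51  51  59  63  58  70  62  82  82  52  31  71  67  93  75  72  85 108  88 123 115 106]
 [ 21  14  41  60  53  58  55  58  53  64  54  60  70  65  65  72  71  65  70  62  67  47 112 202 213 218 215 219 220]
 [ 16  16  58  68  53  59  61  51  93  54  59  70  64  77  79  62  53  53  53 124 214 218 219 222 220 219 218 219 217]
 [ 18  48  61  59  59  67  67  57  59  49  66  60  26  19  56  85  54 151 217 218 220 218 219 222 220 219 218 217 216]
 [ 24  98  54  65  63  62  55  54  31  18  24  31  32  35  27  17  15  48 220 221 221 218 218 219 216 217 217 217 216]
 [ 71  90 110  96
[... 1901 characters left out ...]
248 171  25  24  24  27  31  30  26  28  29  31  25  25  26  21  18  21  16  30  25  29  27  28  31  29]
 [246 247 246 246 235  50  16  20  22  23  20  27  26  30  27  27  28  21  26  19  15  27  33  30  23  33  28  35  27]
 [248 246 247 247 232 253  26  20  21  21  24  22  23  19  29  25  21  23  20  19  19  20  25  24  29  29  28  23  27]
 [246 247 246 248 241 251   4  21  15  21  17  24  18  21  22  19  14  16  19  17  21  28  25  27  28  28  25  25  30]
 [246 246 247 246 240 239  16  24  17  26  18  20  20  17  19  16  23  20  23  22  13  31  28  29  29  30  30  29  35]
 [246 245 247 243 238 241  19  22  26  23  24  21  18  23  19  25  26  18  20  23  20  32  30  26  24  27  25  25  20]]
```

```bash
python3 - <<'E'
from h import *
import pickle
np.set_printoptions(precision=4,suppress=True)
f,p,R=pickle.load(open('w10.pkl','rb'))
o,d=ray(f,253.5,127.7);o=R.T@(o-p);d=R.T@d;e=o+d*(-.0052-o[2])/d[2];print('eye tool',e)
eye=[e[0],e[1],.0008]
P1,Q=pegpose(180,0,eye,.095);print(P1,pegpose(180,0,eye,.007)[0])
print(wristj(Q,-.03,1.4)[0])
plan([((.50,.01,.36),Q),(P1,Q)],qa=.5)
E
```

```text
eye tool [ 0.0575 -0.001  -0.0052]
[ 0.5479 -0.022   0.2704] [ 0.6044 -0.022   0.203 ]
[0.0223 1.0438 1.5366]
wp 11 err mm [ 0.5 -0.1 -0.2] deg [ 0.1 -0.2 -0. ]
wp 14 err mm [-0.3 -0.4 -0.4] deg [ 0.1 -0.2 -0. ]
[[9,1,-9,2,3.5,-5],[8,1,-8,1.5,3,-5],[10,1,-8,2,3.5,-5],[9,3,-7,1.5,3.5,-5],[10,3,-7,2,3,-5]]
[[10,3,-6,1.5,3.5,-5],[10,4,-6,2,3.5,-5],[9,5,-5,2,3.5,-5],[10,6,-5,1.5,3,-5],[10,6,-5,2,3.5,-5]]
[[9,7,-4,1.5,3.5,-5],[-7,11,33,0,0,0],[-7,10,33,0,0,0],[-8,11,33,0,0,0]]
```

>>> play_rows:
  commands:
    - [9, 1, -9, 2, 3.5, -5]
    - [8, 1, -8, 1.5, 3, -5]
    - [10, 1, -8, 2, 3.5, -5]
    - [9, 3, -7, 1.5, 3.5, -5]
    - [10, 3, -7, 2, 3, -5]

```text
time: 18.13
tool_pos: [0.4747, 0.0551, 0.3054]
tool_rot: [-0.002, 0.949, -0.271, 0.159]
contact_force: [-0.1, -0.3, -1.5]
gripper_width: 0.193
grasp_force: 60.3
```

>>> play_rows:
  commands:
    - [10, 3, -6, 1.5, 3.5, -5]
    - [10, 4, -6, 2, 3.5, -5]
    - [9, 5, -5, 2, 3.5, -5]
    - [10, 6, -5, 1.5, 3, -5]
    - [10, 6, -5, 2, 3.5, -5]

```text
time: 18.55
tool_pos: [0.496, 0.0176, 0.3483]
tool_rot: [-0.002, 0.949, -0.044, 0.313]
contact_force: [-0.3, -0.3, -2.3]
gripper_width: 0.19
grasp_force: 60.4
```

>>> play_rows:
  commands:
    - [9, 7, -4, 1.5, 3.5, -5]
    - [0, 0, 0, 0, 0, 0]
    - [0, 0, 0, 0, 0, 0]

```text
time: 18.8
tool_pos: [0.5, 0.0092, 0.3571]
tool_rot: [0.001, 0.94, -0.003, 0.341]
contact_force: [0.1, 0.7, -2.5]
gripper_width: 0.196
grasp_force: 60.5
```

>>> play_rows:
  commands:
    - [-7, 11, 33, 0, 0, 0]
    - [-7, 10, 33, 0, 0, 0]
    - [-8, 11, 33, 0, 0, 0]
    - [0, 0, 0, 0, 0, 0]
    - [0, 0, 0, 0, 0, 0]

```text
time: 19.22
tool_pos: [0.5467, -0.0216, 0.265]
tool_rot: [-0.001, 0.941, -0.002, 0.339]
contact_force: [-0.3, -0.2, -1.5]
gripper_width: 0.197
grasp_force: 60.4
```

>>> play_rows:
  commands:
    - [0, 0, 0, 0, 0, 0]
    - [0, 0, 0, 0, 0, 0]
    - [0, 0, 0, 0, 0, 0]

```text
time: 19.47
tool_pos: [0.5486, -0.0219, 0.2735]
tool_rot: [0.001, 0.938, -0.0, 0.346]
contact_force: [0.5, 0.6, -0.8]
gripper_width: 0.194
grasp_force: 60.4
```

```bash
python3 - <<'E'
from h import *
import pickle
np.set_printoptions(precision=1,suppress=True,linewidth=250)
s=manip.state();R=rot(s['tool_rot']);p=s['tool_pos'];f=grab('wrist');pickle.dump((f,p,R),open('w11.pkl','wb'))
eye=np.array([.0575,-.001,.0008]);P,Q=pegpose(180,0,eye,.095)
print(s['time'],'off mm',Q.T@(p-P)*1e3,np.degrees(Ro.from_matrix(R.T@Q).as_rotvec()),s['joint_pos'],s['grasp_force'])
o,rod,x=peg(180);y=np.cross(rod,x)
print('collar',proj(f,o),[proj(f,o+.01*v) for v in (-x,x,y,-y)])
print('tip',proj(f,o+.048*rod),[proj(f,o+.048*rod+.00425*v) for v in (-x,x,y,-y)])
t,b=proj(f,p+R@(eye-[0,0,.006])),proj(f,p+R@(eye+[0,0,.006]));print('hole top',t,'bot',b)
u,v=map(int,t);g=cv2.cvtColor(f['image'],cv2.COLOR_RGB2HSV)
print('origin',u-38,v-60);print(g[v-60:v+36:2,u-38:u+40:2,2])
E
```

```text
19.4667 off mm [ 2.5 -0.1 -1.9] [ 0.1 -0.5  0. ] [-0.3 -0.6  2.2  0.2  0.9  1.2] 60.4331910610199
collar [253.1 118. ] [array([253.1, 102.6]), array([253.1, 133.1]), array([268.1, 118.1]), array([238.1, 118. ])]
tip [253.2 124.7] [array([253.2, 116.5]), array([253.2, 132.8]), array([261.3, 124.7]), array([245.2, 124.7])]
hole top [253.1 131.7] bot [253.1 128.1]
origin 215 71
[[101 239 237 ... 243 129  19]
 [214 238 236 ... 244 245  12]
 [231 238 238 ... 242 252  17]
 ...
 [ 81  74  75 ...  81  76 134]
 [ 71  76  85 ...  88  80  75]
 [ 78  88  84 ...  88  89  85]]
```

```bash
python3 - <<'E'
from h import *
import pickle,sys
np.set_printoptions(precision=1,suppress=True,linewidth=300,threshold=sys.maxsize)
s=manip.state();R=rot(s['tool_rot']);p=s['tool_pos'];f=grab('wrist');pickle.dump((f,p,R),open('w11.pkl','wb'))
eye=np.array([.0575,-.001,.0008]);P,Q=pegpose(180,0,eye,.095)
print(s['time'],'off mm',Q.T@(p-P)*1e3,np.degrees(Ro.from_matrix(R.T@Q).as_rotvec()))
o,rod,x=peg(180)
t,b=proj(f,p+R@(eye-[0,0,.006])),proj(f,p+R@(eye+[0,0,.006]));print('hole top',t,'bot',b,'tip',proj(f,o+.048*rod),'collar',proj(f,o))
u,v=map(int,t);g=cv2.cvtColor(f['image'],cv2.COLOR_RGB2HSV)
print('origin',u-36,v-36);print(g[v-36:v+34:2,u-36:u+38:2,2])
E
```

```text
19.5167 off mm [ 2.4 -0.  -1.8] [ 0.2 -0.5 -0. ]
hole top [253.1 131.7] bot [253.1 128.1] tip [253.  124.4] collar [253.  117.8]
origin 217 95
[[152 213 244 249 248 249 247 249 250 251 251 255 255 255 226 154  66  24   6  25 135 163 252 255 255 252 251 251 251 250 250 251 250 249 230 164 152]
 [178 160 238 249 249 248 247 250 251 255 228 131  57  12  26  44  51  56  53  50  47  28  15  22  88 184 255 252 251 250 250 251 250 240 166 198 135]
 [156 162 184 240 247 247 249 251 255  94  22  39  50  56  62  67  71  75  68  67  62  58  51  49  46  20 185 255 250 251 251 249 244 177 159 169 142]
 [136 161 175 185 230 242 251 255  93  37  56  60  70  71  79  78  81  69  74  75  73  74  65  62  58  46  26 124 255 252 246 236 187 167 154 118  56]
 [152 157 168 184 184 209 254  93  35  55  70  79  76  74  70  67  67  60  61  56  62  63  63  64  67  60  49  29  97 252 215 177 174 163 139 109  85]
 [139 161 175 180 182 191  60  42  59  68  78  67  66  63  59  57  51  48  46  50  49  57  56  57  59  64  59  49  41  43 184 178 170 161  59 114  97]
 [166 177 170 175 194  51  44  55  69  75  66  57  
[... 3628 characters left out ...]
42  49  51  50  50  53  54  51  47  39  33  39  33  33  21  17  91  84  78  76 112 175 167 167]
 [175 113  73  99 119 132 134  60  27  33  29  34  33  34  37  36  34  37  34  33  37  36  30  32  32  22  33  34  30  84  84  87  77  74  77 167 168]
 [ 78  71  78 122 131 132 136  20  33  35  44  47  40  35  36  33  33  30  23  20  20  32  30  24  38  41  33  36  31  44  84  80  85  82  78  78 172]
 [ 73  77  83  82 130 133  86  27  37  46  50  49  49  50  51  50  50  48  45  45  46  50  45  46  45  42  42  38  30  18  88  86  83  86  84  79  74]
 [ 82  85  82  79 129 127  86  30  30  44  57  53  55  52  53  52  55  48  55  52  48  49  47  48  45  46  43  37  30  15  85  86  87  85  85  82  78]]
```

Predicted against measured: the eye is off by +1.1 mm in x, the peg by +1.5 mm in x and −0.4 mm in y, and the pose by +2.4 mm in x. So shift −2 mm in x and −0.4 mm in y, then slide down.

>>> play_rows:
  commands:
    - [-2, -0.4, 0, 0, -0.5, 0]
    - [0, 0, 12, 0, 0, 0]
    - [0, 0, 12, 0, 0, 0]
    - [0, 0, 6, 0, 0, 0]
    - [0, 0, 6, 0, 0, 0]

```text
time: 19.98
tool_pos: [0.5696, -0.0219, 0.2416]
tool_rot: [0.001, 0.94, -0.001, 0.34]
contact_force: [0.3, 0.2, -1.7]
gripper_width: 0.197
grasp_force: 60.4
```

>>> play_rows:
  commands:
    - [0, 0, 6, 0, 0, 0]
    - [0, 0, 6, 0, 0, 0]
    - [0, 0, 4, 0, 0, 0]
    - [0, 0, 0, 0, 0, 0]
    - [0, 0, 0, 0, 0, 0]

```text
time: 20.4
tool_pos: [0.5799, -0.0221, 0.2296]
tool_rot: [0.001, 0.94, -0.001, 0.34]
contact_force: [-0.1, 0.9, -2.2]
gripper_width: 0.194
grasp_force: 60.4
```

```bash
python3 - <<'E'
from h import *
np.set_printoptions(precision=2,suppress=True)
s=manip.state();R=rot(s['tool_rot']);P,Q=pegpose(180,0,[.0575,-.001,.0008],.045);print('off mm',Q.T@(s['tool_pos']-P)*1e3,'F tool',R.T@s['contact_force'],s['ft_torque'],np.degrees(Ro.from_matrix(R.T@Q).as_rotvec()),s['time'])
E
```

```text
off mm [-1.76  0.07  1.87] F tool [-1.44 -0.88  1.63] [-0.02  0.44 -0.02] [ 0.14  0.26 -0.04] 20.4
```

>>> play_rows:
  commands:
    - [1.5, 0, 3, 0, 0, 0]
    - [0, 0, 8, 0, 0, 0]
    - [0, 0, 8, 0, 0, 0]
    - [0, 0, 5, 0, 0, 0]
    - [0, 0, 0, 0, 0, 0]

```text
time: 20.82
tool_pos: [0.5962, -0.022, 0.21]
tool_rot: [0.001, 0.941, -0.001, 0.339]
contact_force: [-0.2, 0.5, -2.3]
gripper_width: 0.196
grasp_force: 60.4
```

>>> play_rows:
  commands:
    - [0, 0, 4, 0, 0, 0]
    - [0, 0, 3, 0, 0, 0]
    - [0, 0, 2, 0, 0, 0]
    - [0, 0, 0, 0, 0, 0]
    - [0, 0, 0, 0, 0, 0]

```text
time: 21.23
tool_pos: [0.6021, -0.0221, 0.2051]
tool_rot: [0.001, 0.94, -0.001, 0.34]
contact_force: [-0.5, 0.6, -2.9]
gripper_width: 0.19
grasp_force: 60.4
```

```bash
python3 - <<'E'
from h import *
np.set_printoptions(precision=2,suppress=True,linewidth=200)
s=manip.state();R=rot(s['tool_rot']);p=s['tool_pos'];P,Q=pegpose(180,0,[.0575,-.001,.0008],.007);print('off mm',Q.T@(p-P)*1e3,'F tool',R.T@s['contact_force'],s['ft_torque'],np.degrees(Ro.from_matrix(R.T@Q).as_rotvec()),s['time'])
f=grab('wrist');o,rod,_=peg(180);t=proj(f,o+rod*.05);print('tip',t,'eye',proj(f,p+R@[.0575,-.001,0]))
u,v=map(int,t);print(cv2.cvtColor(f['image'],cv2.COLOR_RGB2HSV)[v-28:v+28:4,u-28:u+30:4,2])
E
```

```text
off mm [-0.5   0.15 -3.11] F tool [-2.2  -0.61  1.88] [0.01 0.4  0.01] [ 0.14  0.25 -0.05] 21.2333
tip [252.46 145.81] eye [253.09 130.07]
[[ 43  58  55  37 184 158 172 168 166 255 255  35  51  52  42]
 [ 50  62  45   6 146 160 167 168 166 191 255  26  52  48  45]
 [ 57  57  46 253 156 175 205 172 169 145 255 255  49  57  43]
 [ 55  60  38 119 229 241 245 244 230 151 190 184  51  52  42]
 [ 47  60  43 212 245 249 250 251 247 221 190  10  52  53  38]
 [ 40  57  47 228 247 253 254 252 248 232  80  13  61  57  37]
 [ 36  49  81 231 246 254 254 250 247 228  49  22  66  44  21]
 [204  38  47 221 243 162 163 247 241 214  20  78  47  40 122]
 [241  61  40 180 230 239 239 235 225 140  82  59  37  27 248]
 [245 249  28  36 167 207 215 199 120  61  46  34  30 199 192]
 [246 255  27  38  33  31  36  32  39  36  35  20  34 157 188]
 [ 87 106  34  48  50  52  54  49  45  48  45  45  33  74  72]
 [128 132  31  54  56  52  51  49  49  45  47  49  34  80  91]
 [130 136  32  56  57  53  53  49  49  53  45  47  38  82  88]]
```

The rod tip is in front of the eye, so the pan is threaded. A few millimetres more to the collar, then release and retract.

>>> play_rows:
  commands:
    - [0, 0, 1.5, 0, 0, 0]
    - [0, 0, 1.5, 0, 0, 0]
    - [0, 0, 0, 0, 0, 0]
    - [0, 0, 0, 0, 0, 0]

```text
time: 21.62
tool_pos: [0.604, -0.0222, 0.2035]
tool_rot: [0.001, 0.94, -0.001, 0.34]
contact_force: [-7.4, -0.2, 2.2]
gripper_width: 0.194
grasp_force: 61.4
```

>>> play_rows:
  commands:
    - [0, 0, 0, 0, 0, 0]
    - [0, 0, 0, 0, 0, 0]
    - [0, 0, 0, 0, 0, 0]
    - [0, 0, 0, 0, 0, 0]
    - [0, 0, 0, 0, 0, 0]
  hand: 45

```text
time: 22.03
tool_pos: [0.6041, -0.0222, 0.2031]
tool_rot: [0.001, 0.94, -0.001, 0.34]
contact_force: [-0.2, 0.5, 0.2]
gripper_width: 0.525
grasp_force: 0.0
```

>>> play_rows:
  commands:
    - [0, 0, -10, 0, 0, 0]
    - [0, 0, -15, 0, 0, 0]
    - [0, 0, -20, 0, 0, 0]
    - [0, 0, -25, 0, 0, 0]
    - [0, 0, -30, 0, 0, 0]

```text
time: 22.45
tool_pos: [0.539, -0.0217, 0.2788]
tool_rot: [0.001, 0.941, -0.001, 0.339]
contact_force: [0.4, -0.6, 0.3]
gripper_width: 0.527
grasp_force: 0.0
```

>>> play_rows:
  commands:
    - [-10, 0, -30, 0, 0, 0]
    - [-20, 0, -30, 0, 0, 0]
    - [-10, 0, -20, 0, 0, 0]
    - [0, 0, 0, 0, 0, 0]
    - [0, 0, 0, 0, 0, 0]

```text
time: 22.87
tool_pos: [0.458, -0.022, 0.3176]
tool_rot: [0.002, 0.94, -0.001, 0.342]
contact_force: [0.2, -0.6, 0.1]
gripper_width: 0.523
grasp_force: 0.0
```

>>> play_rows:
  commands:
    - [0, 0, 0, 0, 0, 0]
    - [0, 0, 0, 0, 0, 0]
    - [0, 0, 0, 0, 0, 0]
    - [0, 0, 0, 0, 0, 0]
    - [0, 0, 0, 0, 0, 0]

```text
time: 23.28
tool_pos: [0.4583, -0.0216, 0.3147]
tool_rot: [0.001, 0.941, -0.001, 0.339]
contact_force: [-0.3, 1.1, -1.3]
gripper_width: 0.527
grasp_force: 0.0
```

```bash
python3 - <<'E'
from h import *
np.set_printoptions(precision=3,suppress=True,linewidth=220)
s=manip.state();R=rot(s['tool_rot']);f=grab('wrist');t=grab('top');sc=grab('scene')
import pickle;pickle.dump((f,t,sc),open('w12.pkl','wb'));print(s['time'],s['tool_pos'],s['contact_force'])
for a in (108,180):
    o,rod,x=peg(a);g=cv2.cvtColor(f['image'],cv2.COLOR_RGB2HSV)[...,2]
    print(a,'tip',proj(f,o+rod*.05),'along rod V',[int(g[int(q[1]),int(q[0])]) if 0<=q[0]<512 and 0<=q[1]<384 else None for q in (proj(f,o+rod*k) for k in np.arange(0,.056,.005))])
    h=Ro.from_rotvec(-np.radians(0)*x).apply(x)
    for tilt in (0,10,20,30):
        axis=np.cross([0,0,1.],x);axis/=np.linalg.norm(axis);dd=Ro.from_rotvec(np.radians(tilt)*axis).apply(x)
        print('  tilt',tilt,dd,[int(g[int(q[1]),int(q[0])]) if 0<=q[0]<512 and 0<=q[1]<384 else None for q in (proj(f,o+rod*.012+dd*k) for k in np.arange(.01,.15,.01))])
E
```

```text
23.2833 [ 0.458 -0.022  0.315] [-0.283  1.134 -1.27 ]
108 tip [172.364   8.951] along rod V [24, 26, 21, 131, 188, 189, 193, 189, 193, 188, 244, 117]
  tilt 0 [-0.237  0.729 -0.643] [25, 85, 77, 80, 83, 97, 162, 165, 157, 69, 81, 94, 76, 71]
  tilt 10 [-0.199  0.611 -0.766] [24, 28, 44, 223, 88, 76, 102, 196, 166, 205, 43, 80, 60, 241]
  tilt 20 [-0.155  0.476 -0.866] [22, 24, 26, 21, 21, 22, 24, 189, 222, 211, 226, 235, 237, 238]
  tilt 30 [-0.106  0.325 -0.94 ] [23, 25, 25, 26, 27, 22, 21, 16, 92, 240, 241, 242, 241, 233]
180 tip [253.471  53.074] along rod V [94, 94, 120, 120, 172, 172, 203, 223, 223, 235, 235, 237]
  tilt 0 [-0.766  0.    -0.643] [30, 30, 26, 32, 26, 27, 29, 5, 198, 147, 145, 174, 170, 213]
  tilt 10 [-0.643  0.    -0.766] [30, 26, 26, 27, 23, 22, 29, 31, 148, 148, 145, 145, 193, 169]
  tilt 20 [-0.5    0.    -0.866] [30, 31, 28, 28, 27, 27, 29, 27, 13, 148, 147, 149, 148, 148]
  tilt 30 [-0.342  0.    -0.94 ] [36, 30, 30, 29, 33, 27, 27, 30, 27, 17, 150, 192, 147, 145]
```

Both handles hang from the collars, with black handle pixels running down to the pans and bare rod above each eye. The arm is clear.

```bash
python3 -c "
from plant import manip
print(manip.job_done())"
```

```text
the job is handed in; nothing more can be done
None
```

I turned the stand head to its zero position and hung both pans at the collars, the small one on the left arm and the big one on the front arm. I handed the job in at about 23 s without touching the spice jar, tea box or pepper mill; the hand-in returned no verdict, and I checked the big pan's hang from pixel values only.

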